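Change over the mould cooling stand and set its air valves

ROBOT

A 7-joint arm with a two-finger parallel gripper is mounted at the origin on the work surface. World frame = base frame: x ahead of the robot, y to its left, z up, the work surface at z = 0. Lengths are in m, angles in rad, forces in N, time in s.
With the tool pointing down it reaches from about 0.4 to 0.9 m from the base axis. Payload 5.6 kg.
Tool frame: the origin (TCP) lies at the very end of the fingers, on their centre line; the grasp point (between the pads) lies 19 mm behind it (env.grip_point_offset is the distance from the TCP to the grasp point, in m); z points along the fingers, y is the line along which they close (so a half turn about z gives the same grasp; the last joint's range is limited). The gripper opens to 92 mm and grips with 3 to 60 N. Pads are 20 mm wide; open, the fingers measure 128 mm over their backs; the gripper's body (75 mm by 189 mm) begins 69 mm behind the grasp point.
Start: joints at [1.303, 0.468, -0.012, 1.603, 0.006, 1.071, -0.056], TCP at [0.145, -0.634, 0.183] pointing down, gripper open.
Joint ranges: [-2.53, 2.53], [-0.31, 2.02], [-1.57, 1.55], [0.28, 2.44], [-1.29, 4.43], [0.15, 1.84], [-2.92, 2.92]. Speed limits (rad/s): [2.57, 2.57, 3.14, 3.14, 3.14, 3.14, 3.14].

INTERFACE

Orientations are given as [roll, pitch, yaw] about the fixed x, y, z axes, in that order (R = Rz(yaw) Ry(pitch) Rx(roll)).
In Python, from plant import env, optics, search_frame, mark_of gives the robot as it stands.
- The arm moves only by the tool send_rows, never from a script. Its argument "targets" is a list of rows, each an object of numbers: "x", "y", "z": the shift along the tool's x, y, z in m; "rx", "ry", "rz": the turn, a rotation vector about the tool's x, y, z in degrees. In form: [{"x": .., "y": .., "z": .., "rx": .., "ry": .., "rz": ..}, ...]. A call has exactly 10 rows; each row shifts and turns the commanded pose from where the row before left it, along the tool's axes as they then stand; what a row does not reach is not made up. A row lasts 1/10 s, in which the tool goes at most 50 mm and 8.59 degrees, less where a joint would pass 70% of its speed; a pose out of reach is approached as far as the arm can. A call with a gripper value outside its range is refused whole. "hand" is the closure, from -1 (fully open) to 1 (shut), set as the call begins (left out, the last holds). The fingers move at their own pace and stop on an object; "squeeze" is the grip in N (left out, the last holds). Time passes only in rows, so rows that do not move let the fingers close, or fill a call up. It gives the time, the measured TCP pose, the force, the opening and the grip force at its end, in the units of the state.
- env.get_obs(): the state, without advancing time (a new reading comes with each control period).
- optics.camera(name): name is "side" or "top"; returns a dict with "image" (384x512x3 uint8, blue, green, red), "range_z" (384x512 float32, m along the optical axis (not along the pixel's ray), 0 where there is no reading), "fx", "fy", "cx", "cy" (pixels), "distortion" ([k1, k2, p1, p2, k3] as OpenCV has them; the pictures are not rectified), "T" (4x4, takes a point from camera to world coordinates). Camera axes: x right, y down, z forward; pixel columns grow to the right and rows downward; lengths in m; the calibration is good to about 2 mm. A picture is of the moment at which its call begins.
- env.hand_in(): hands the job in; it is judged then, once.
Trained networks look in a picture, given as the dict that the camera call returned (one of the last four; its "shot" number tells which), for a name from the list of things; names that differ only in an ending like _2 or _b are one class to them, and where a whole thing is asked for, a point or a joint stands for the part that bears it (a point fixed in the world has none). Each returns a list of dicts, best first, with "conf" (0 to 1); they miss things now and then, are a little off and sometimes report something else, mostly with a low value. They report only what shows in the picture. A call takes as long as a camera call. They do not tell look-alikes from the thing itself.
- search_frame(picture, query): "uv" ([column, row] in pixels, amid what is visible of it).
- mark_of(picture, query): "uv" ([column, row] in pixels: a listed point, or the origin of a listed thing).
The state is a dict: "clock": time; "q": joint angles; "dq": joint speeds; "effort": joint torques, N m; "eef_pos": TCP position; "tool_rot": TCP orientation; "force": force on the tool from outside, world axes, zero at the start; "torque": the same for the moment, N m; "opening": opening from 0.0 (shut) to 1.0 (fully open); "grip_force": force on a finger pad.
Only numpy, scipy, OpenCV 4.12 (cv2) and the standard library are available. Lean on these libraries where they do the work, as an engineer would, in place of code of your own. Each camera call takes 0.05 s, during which the arm holds its last target. There are 200 camera calls.

TASK

Change over the glass shop's mould cooling stand: first shut all three air valves fully (lever across its pipe, against the stop), then, with the air shut, move each cooled tumbler from the stand to the wooden tray, upright, and stand every mould upright in a bay of its own, centred in the ring with its inlet stub pointing straight at that bay's nozzle. When all are in place, open fully the valve of each bay that holds a mould (lever in line with its pipe, against the stop), keep the valve of any empty bay shut, and leave the bowl and the jar where they are.

Things in the scene. Friction and masses are not known exactly. Their poses are not given: they have to be found in the camera images.
- mould1: Small aluminium dip mould (None from the start if absent): upright round cup, outer diameter 52, height 64, about 0.4 kg; tapered mouth 38 wide in the top. All are alike. One round stub (air inlet), diameter 13, sticks out of the side, axis 18 above the underside. Starts upright on the table at any yaw. Origin: centre of the underside; z up, x towards the stub.
- inlet1 (a point): Tip of the inlet stub of mould1: 40 from the mould's axis along its x, 18 above its underside.
- mould2: Small aluminium dip mould (None from the start if absent): upright round cup, outer diameter 52, height 64, about 0.4 kg; tapered mouth 38 wide in the top. All are alike. One round stub (air inlet), diameter 13, sticks out of the side, axis 18 above the underside. Starts upright on the table at any yaw. Origin: centre of the underside; z up, x towards the stub.
- inlet2 (a point): Tip of the inlet stub of mould2: 40 from the mould's axis along its x, 18 above its underside.
- mould3: Small aluminium dip mould (None from the start if absent): upright round cup, outer diameter 52, height 64, about 0.4 kg; tapered mouth 38 wide in the top. All are alike. One round stub (air inlet), diameter 13, sticks out of the side, axis 18 above the underside. Starts upright on the table at any yaw. Origin: centre of the underside; z up, x towards the stub.
- inlet3 (a point): Tip of the inlet stub of mould3: 40 from the mould's axis along its x, 18 above its underside.
- stand: The fixed cooling stand: grey plate, 6 thick, x -75 to 200, y +-172, with three bays in a row, nozzle, ball valve and pipe behind each, and a cross pipe at x 184. Place and yaw differ each time. Origin: under bay 2 at table level, axes as the bays. Each valve lever is a flat bar, black-sleeved, 16 wide, 10 thick, reaching 75 out from its pivot, mid-height 70 above the table.
- bay1 (a point): Centre of bay 1, the rightmost seen from the robot (lowest y): a dark ring, outer diameter 66, drawn flat on the stand's plate; the point is on the plate's top, 6 above the table. Bays lie 115 apart along their y. x points from the bay to its nozzle (away from the robot), y along the row of bays, z up.
- nozzle1 (a point): Mouth of the fixed brass air nozzle of bay 1: diameter 11, level, axis 18 above the plate, mouth 46 from the bay's centre along the bay's x, blowing towards -x. A mould standing centred with its inlet facing the nozzle leaves a gap of 6. Same axes as the bay.
- pivot1 (a point): Point on the vertical turning axis of the lever of ball valve 1, at the lever's mid-height (70 above the table), 100 behind the centre of bay 1 along the bay's x; fixed, same axes as the bay. Below it a brass valve body 40 x 30, up to 40 high, with a stem of diameter 20; the level air pipe under the lever has its top at most 41 above the table.
- valve1 (a joint): Lever of ball valve 1, rad. 0: shut, hard stop, lever across its pipe, pointing along the bay's +y. 1.571: open, hard stop, lever in line with its pipe, pointing along the bay's +x, away from the bay. Turns clockwise from above to open. No spring, stays where left; friction about 0.25 N m. Each starts at any value, never all shut.
- bay2 (a point): Centre of bay 2, the middle one: a dark ring, outer diameter 66, drawn flat on the stand's plate; the point is on the plate's top, 6 above the table. Bays lie 115 apart along their y. x points from the bay to its nozzle (away from the robot), y along the row of bays, z up.
- nozzle2 (a point): Mouth of the fixed brass air nozzle of bay 2: diameter 11, level, axis 18 above the plate, mouth 46 from the bay's centre along the bay's x, blowing towards -x. A mould standing centred with its inlet facing the nozzle leaves a gap of 6. Same axes as the bay.
- pivot2 (a point): Point on the vertical turning axis of the lever of ball valve 2, at the lever's mid-height (70 above the table), 100 behind the centre of bay 2 along the bay's x; fixed, same axes as the bay. Below it a brass valve body 40 x 30, up to 40 high, with a stem of diameter 20; the level air pipe under the lever has its top at most 41 above the table.
- valve2 (a joint): Lever of ball valve 2, rad. 0: shut, hard stop, lever across its pipe, pointing along the bay's +y. 1.571: open, hard stop, lever in line with its pipe, pointing along the bay's +x, away from the bay. Turns clockwise from above to open. No spring, stays where left; friction about 0.25 N m. Each starts at any value, never all shut.
- bay3 (a point): Centre of bay 3, the leftmost (highest y): a dark ring, outer diameter 66, drawn flat on the stand's plate; the point is on the plate's top, 6 above the table. Bays lie 115 apart along their y. x points from the bay to its nozzle (away from the robot), y along the row of bays, z up.
- nozzle3 (a point): Mouth of the fixed brass air nozzle of bay 3: diameter 11, level, axis 18 above the plate, mouth 46 from the bay's centre along the bay's x, blowing towards -x. A mould standing centred with its inlet facing the nozzle leaves a gap of 6. Same axes as the bay.
- pivot3 (a point): Point on the vertical turning axis of the lever of ball valve 3, at the lever's mid-height (70 above the table), 100 behind the centre of bay 3 along the bay's x; fixed, same axes as the bay. Below it a brass valve body 40 x 30, up to 40 high, with a stem of diameter 20; the level air pipe under the lever has its top at most 41 above the table.
- valve3 (a joint): Lever of ball valve 3, rad. 0: shut, hard stop, lever across its pipe, pointing along the bay's +y. 1.571: open, hard stop, lever in line with its pipe, pointing along the bay's +x, away from the bay. Turns clockwise from above to open. No spring, stays where left; friction about 0.25 N m. Each starts at any value, never all shut.
- tumbler1: Cooled tumbler of plain green glass (None from the start if absent): round, outer diameter 48, height 72, no stub, about 0.25 kg. Starts standing upright on the stand's plate near the centre of one of the outer bays. Origin: centre of the underside; z up.
- tumbler2: Cooled tumbler of plain green glass (None from the start if absent): round, outer diameter 48, height 72, no stub, about 0.25 kg. Starts standing upright on the stand's plate near the centre of one of the outer bays. Origin: centre of the underside; z up.
- tray: Fixed shallow plywood tray, outside 200 (x) by 110 (y), 22 high, walls and floor 6 thick, on the table to the right of the stand, with room for two tumblers side by side along x. Origin: centre of the underside; z up. Place and yaw differ.
- bowl: Bystander, loose, not part of the job: open steel bowl, rim diameter 110, height 40. Origin: centre of the underside.
- jar: Bystander, loose, not part of the job: closed glass jar, diameter 70, height 90. Origin: centre of the underside.
Things that resemble listed ones, but are neither listed nor needed, are in the scene too. Leave any purple or red look-alike of the mould1 alone.

How it is judged:
On the way, in this order (a step that is already met when the one before it is completed fails the run):
1. all three valves are shut, against their stops, before the tumblers are moved (value of joint each of valve1, valve2, valve3 below 0.12 rad and distance of each of tumbler1, tumbler2 from where it was at the start of the episode below 0.03 m), for 0.2 s.
2. with all three valves still shut, the tumblers stand in the tray and every mould stands in a bay with its inlet facing the nozzle (value of joint each of valve1, valve2, valve3 below 0.12 rad and ((distance between mould1 and bay1 below 0.01 m and distance between inlet1 and nozzle1 below 0.014 m and angle between mould1's own z axis and vertical below 0.1 rad) or (distance between mould1 and bay2 below 0.01 m and distance between inlet1 and nozzle2 below 0.014 m and angle between mould1's own z axis and vertical below 0.1 rad) or (distance between mould1 and bay3 below 0.01 m and distance between inlet1 and nozzle3 below 0.014 m and angle between mould1's own z axis and vertical below 0.1 rad)) and ((distance between mould2 and bay1 below 0.01 m and distance between inlet2 and nozzle1 below 0.014 m and angle between mould2's own z axis and vertical below 0.1 rad) or (distance between mould2 and bay2 below 0.01 m and distance between inlet2 and nozzle2 below 0.014 m and angle between mould2's own z axis and vertical below 0.1 rad) or (distance between mould2 and bay3 below 0.01 m and distance between inlet2 and nozzle3 below 0.014 m and angle between mould2's own z axis and vertical below 0.1 rad)) and ((distance between mould3 and bay1 below 0.01 m and distance between inlet3 and nozzle1 below 0.014 m and angle between mould3's own z axis and vertical below 0.1 rad) or (distance between mould3 and bay2 below 0.01 m and distance between inlet3 and nozzle2 below 0.014 m and angle between mould3's own z axis and vertical below 0.1 rad) or (distance between mould3 and bay3 below 0.01 m and distance between inlet3 and nozzle3 below 0.014 m and angle between mould3's own z axis and vertical below 0.1 rad)) and linear speed of each of mould1, mould2, mould3, tumbler1, tumbler2 below 0.02 m/s and x of tumbler1 in the frame of tray between -0.08 and 0.08 m and y of tumbler1 in the frame of tray between -0.04 and 0.04 m and z of each of tumbler1, tumbler2 in the frame of tray below 0.012 m and angle between each of tumbler1, tumbler2's own z axis and vertical below 0.15 rad and x of tumbler2 in the frame of tray between -0.08 and 0.08 m and y of tumbler2 in the frame of tray between -0.04 and 0.04 m), for 0.2 s.
At the end, for the whole second after the job is handed in: Each mould upright (0.1 rad) and still in its own bay, centre within 10 mm of the bay's, inlet tip within 14 mm of the nozzle mouth (6 when ideal); valves of bays with a mould open (above 1.45 rad), others shut (below 0.12 rad); tumblers upright in the tray (((distance between mould1 and bay1 below 0.01 m and distance between inlet1 and nozzle1 below 0.014 m and angle between mould1's own z axis and vertical below 0.1 rad) or (distance between mould1 and bay2 below 0.01 m and distance between inlet1 and nozzle2 below 0.014 m and angle between mould1's own z axis and vertical below 0.1 rad) or (distance between mould1 and bay3 below 0.01 m and distance between inlet1 and nozzle3 below 0.014 m and angle between mould1's own z axis and vertical below 0.1 rad)) and ((distance between mould2 and bay1 below 0.01 m and distance between inlet2 and nozzle1 below 0.014 m and angle between mould2's own z axis and vertical below 0.1 rad) or (distance between mould2 and bay2 below 0.01 m and distance between inlet2 and nozzle2 below 0.014 m and angle between mould2's own z axis and vertical below 0.1 rad) or (distance between mould2 and bay3 below 0.01 m and distance between inlet2 and nozzle3 below 0.014 m and angle between mould2's own z axis and vertical below 0.1 rad)) and ((distance between mould3 and bay1 below 0.01 m and distance between inlet3 and nozzle1 below 0.014 m and angle between mould3's own z axis and vertical below 0.1 rad) or (distance between mould3 and bay2 below 0.01 m and distance between inlet3 and nozzle2 below 0.014 m and angle between mould3's own z axis and vertical below 0.1 rad) or (distance between mould3 and bay3 below 0.01 m and distance between inlet3 and nozzle3 below 0.014 m and angle between mould3's own z axis and vertical below 0.1 rad)) and ((((distance between mould1 and bay1 below 0.01 m and distance between inlet1 and nozzle1 below 0.014 m and angle between mould1's own z axis and vertical below 0.1 rad) or (distance between mould2 and bay1 below 0.01 m and distance between inlet2 and nozzle1 below 0.014 m and angle between mould2's own z axis and vertical below 0.1 rad) or (distance between mould3 and bay1 below 0.01 m and distance between inlet3 and nozzle1 below 0.014 m and angle between mould3's own z axis and vertical below 0.1 rad)) and value of joint valve1 above 1.45 rad) or (horizontal distance between each of mould1, mould2, mould3 and bay1 above 0.05 m and value of joint valve1 below 0.12 rad)) and ((((distance between mould1 and bay2 below 0.01 m and distance between inlet1 and nozzle2 below 0.014 m and angle between mould1's own z axis and vertical below 0.1 rad) or (distance between mould2 and bay2 below 0.01 m and distance between inlet2 and nozzle2 below 0.014 m and angle between mould2's own z axis and vertical below 0.1 rad) or (distance between mould3 and bay2 below 0.01 m and distance between inlet3 and nozzle2 below 0.014 m and angle between mould3's own z axis and vertical below 0.1 rad)) and value of joint valve2 above 1.45 rad) or (horizontal distance between each of mould1, mould2, mould3 and bay2 above 0.05 m and value of joint valve2 below 0.12 rad)) and ((((distance between mould1 and bay3 below 0.01 m and distance between inlet1 and nozzle3 below 0.014 m and angle between mould1's own z axis and vertical below 0.1 rad) or (distance between mould2 and bay3 below 0.01 m and distance between inlet2 and nozzle3 below 0.014 m and angle between mould2's own z axis and vertical below 0.1 rad) or (distance between mould3 and bay3 below 0.01 m and distance between inlet3 and nozzle3 below 0.014 m and angle between mould3's own z axis and vertical below 0.1 rad)) and value of joint valve3 above 1.45 rad) or (horizontal distance between each of mould1, mould2, mould3 and bay3 above 0.05 m and value of joint valve3 below 0.12 rad)) and linear speed of each of mould1, mould2, mould3, tumbler1, tumbler2 below 0.02 m/s and x of tumbler1 in the frame of tray between -0.08 and 0.08 m and y of tumbler1 in the frame of tray between -0.04 and 0.04 m and z of each of tumbler1, tumbler2 in the frame of tray below 0.012 m and angle between each of tumbler1, tumbler2's own z axis and vertical below 0.15 rad and x of tumbler2 in the frame of tray between -0.08 and 0.08 m and y of tumbler2 in the frame of tray between -0.04 and 0.04 m); the robot touches nothing.
It fails at once if the bowl is moved by more than 3 cm (distance of bowl from where it was at the start of the episode above 0.03 m).
It fails at once if the jar is moved by more than 3 cm (distance of jar from where it was at the start of the episode above 0.03 m).
Of tumbler1, tumbler2 only 1 to 2 are there at a start; the rules pass over those that are not, and their reading is None.
Of mould1, mould2, mould3 only 2 to 3 are there at a start; the rules pass over those that are not, and their reading is None.
At some moment in a run one of mould1, mould2, mould3 may be knocked a few centimetres aside while the robot is not near it.
Once in a run the grip may slacken for a moment while it holds something.
It also fails if it takes over 210 s, if anything falls off the work surface, if the arm or the gripper's body presses on something with over 40 N, if the wrist force passes 120 N, or if a joint passes its speed limit or range.

## Working session

There is one attempt and no reset: what is moved stays moved. The work goes in short steps, Python scripts to look and compute and a tool call to move; the robot and the scene stay as the last step left them, time stands still between calls to the robot, and variables do not carry over. Pictures are saved under pics/ and viewed, at most 14 in all, crops included, and the job is handed in when it is done.

Besides the shell and the picture viewer there is one more tool, called after "Call:" by a JSON object that holds its "op" and its "data". send_rows: Moves the arm, as the interface text tells. Its arguments: {"type":"object","properties":{"targets":{"type":"array","items":{"type":"object","properties":{"x":{"type":"number"},"y":{"type":"number"},"z":{"type":"number"},"rx":{"type":"number"},"ry":{"type":"number"},"rz":{"type":"number"}}}},"hand":{"type":"number"},"squeeze":{"type":"number"}},"required":["targets"]}

```bash
ls; mkdir -p pics
python3 - <<'E'
from plant import env, optics, search_frame, mark_of
import cv2,numpy as np
o=env.get_obs();print({k:np.round(v,3) for k,v in o.items()})
for n in("top","side"):
    p=optics.camera(n);cv2.imwrite(f"pics/{n}0.png",p["image"])
    print(n,np.round(p["T"],3).tolist(),p["fx"],p["cx"],p["cy"],p["distortion"])
    for q in("mould1","tumbler1","tray","bowl","jar","bay1","bay2","bay3","inlet1","pivot1","pivot2","pivot3","nozzle1","nozzle3","stand"):
        print(q,[(np.round(d["uv"]).tolist(),round(d["conf"],2)) for d in mark_of(p,q)][:6])
E
```

```text
pics
{'clock': np.float64(0.0), 'q': array([ 1.303,  0.468, -0.012,  1.604,  0.006,  1.071, -0.056]), 'dq': array([ 0.001,  0.001, -0.001, -0.002,  0.   ,  0.002, -0.001]), 'effort': array([ 0.0000e+00, -5.2058e+01, -1.2000e-02, -2.4375e+01, -5.7000e-02,
        1.7000e-02,  0.0000e+00]), 'eef_pos': array([ 0.145, -0.633,  0.182]), 'tool_rot': array([-3.14 ,  0.   ,  0.225]), 'force': array([ 0.155,  0.202, -0.737]), 'torque': array([-0.023,  0.006,  0.006]), 'grip_force': np.float64(0.0), 'opening': np.float64(0.999)}
top [[0.024, -0.984, 0.176, 0.291], [-1.0, -0.026, -0.01, 0.033], [0.014, -0.176, -0.984, 1.445], [0.0, 0.0, 0.0, 1.0]] 442.8472479329241 253.87997293837782 187.25514035308558 [-0.08768861  0.          0.          0.          0.        ]
mould1 [([199.0, 164.0], 0.74), ([151.0, 245.0], 0.73), ([181.0, 248.0], 0.69), ([200.0, 220.0], 0.67), ([166.0, 196.0], 0.56), ([193.0, 231.0], 0.18)]
tumbler1 [([331.0, 218.0], 0.74), ([250.0, 224.0], 0.49)]
tray [([382.0, 207.0], 0.82)]
bowl [([150.0, 138.0], 0.93)]
jar [([252.0, 204.0], 0.73), ([118.0, 178.0], 0.58)]
bay1 [([255.0,
[... 1504 characters left out ...]
 198.0], 0.64), ([294.0, 189.0], 0.16)]
bay3 [([288.0, 219.0], 0.97), ([328.0, 180.0], 0.79), ([306.0, 198.0], 0.64), ([294.0, 189.0], 0.16)]
inlet1 [([268.0, 304.0], 0.95), ([166.0, 225.0], 0.82), ([253.0, 270.0], 0.76), ([224.0, 299.0], 0.69)]
pivot1 [([298.0, 158.0], 0.85), ([256.0, 184.0], 0.83), ([282.0, 170.0], 0.62)]
pivot2 [([298.0, 158.0], 0.85), ([256.0, 184.0], 0.83), ([282.0, 170.0], 0.62)]
pivot3 [([298.0, 158.0], 0.85), ([256.0, 184.0], 0.83), ([282.0, 170.0], 0.62)]
nozzle1 [([312.0, 174.0], 0.96), ([292.0, 187.0], 0.93), ([272.0, 208.0], 0.6)]
nozzle3 [([312.0, 174.0], 0.96), ([292.0, 187.0], 0.93), ([272.0, 208.0], 0.6)]
stand [([306.0, 201.0], 0.82), ([272.0, 209.0], 0.61)]
```

Run:
```python
import cv2
a=cv2.imread("pics/top0.png")[110:290,90:430];cv2.imwrite("pics/top0c.png",cv2.resize(a,None,fx=2.35,fy=2.35,interpolation=cv2.INTER_CUBIC))
a=cv2.imread("pics/side0.png")[110:350,80:400];cv2.imwrite("pics/side0c.png",cv2.resize(a,None,fx=2.5,fy=2.5,interpolation=cv2.INTER_CUBIC))
```

```text
(no output)
```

View pics/top0c.png

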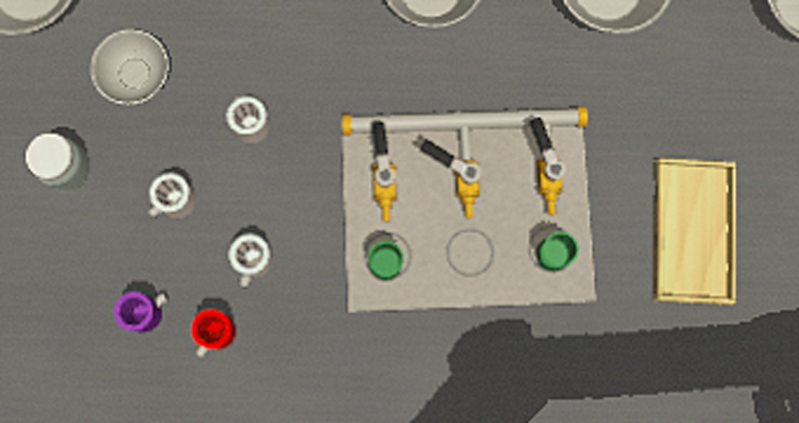

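View pics/side0c.png

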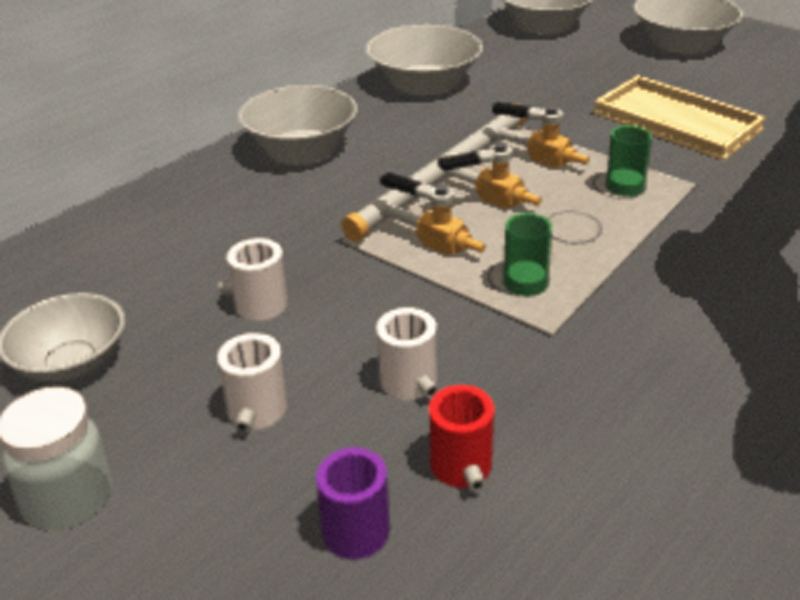

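Two tumblers on bays 1 and 3, three white moulds to the left of the stand, and no valve is shut. The purple and red cups are look-alikes. Next I measure metrically from both cameras.

```bash
cat > h.py <<'E'
from plant import env, optics, search_frame, mark_of
import cv2,numpy as np
from scipy.optimize import least_squares
def K(p): return np.array([[p["fx"],0,p["cx"]],[0,p["fy"],p["cy"]],[0,0,1.]])
def ray(p,uv):
    n=cv2.undistortPoints(np.float64(uv).reshape(-1,1,2),K(p),np.array(p["distortion"]))[:,0]
    d=np.c_[n,np.ones(len(n))]
    return d
def plane(p,uv,z):
    d=ray(p,uv)@p["T"][:3,:3].T;o=p["T"][:3,3]
    return o+d*((z-o[2])/d[:,2])[:,None]
def cloud(p):
    v,u=np.nonzero(p["range_z"]>0)
    c=ray(p,np.c_[u,v])*p["range_z"][v,u][:,None]
    return c@p["T"][:3,:3].T+p["T"][:3,3], p["image"][v,u].astype(int)
def shots(names=("top","side")):
    P={n:optics.camera(n) for n in names}
    C=[cloud(p) for p in P.values()]
    return P,np.vstack([c[0] for c in C]),np.vstack([c[1] for c in C])
def cyl(X,c,h,r):
    """fit axis of upright cylinder, outer radius r, from surface points above z>.008; robust"""
    for s in(.02,.012,.006):
        d=np.hypot(*(X[:,:2]-c).T)
        m=(abs(d-r)<s)&(X[:,2]>.03)&(X[:,2]<h-.006)
        if m.sum()<8:return c,m.sum()
        c=least_squares(lambda q:np.hypot(*(X[m,:2]-q).T)-r,c,loss="soft_l1",f_scale=.002).x
    return c,m.sum()
E
python3 - <<'E'
from h import *
P,X,B=shots()
for n,p in P.items():
    for q,z in(("pivot1",.07),("nozzle1",.024),("bay1",.006),("tumbler1",.006),("mould1",0),("inlet1",.018),("tray",0)):
        d=[e for e in mark_of(p,q) if e["conf"]>.3]
        if d: print(n,q,np.round(plane(p,[e["uv"] for e in d],z)[:,:2],3).tolist())
np.savez("c0.npz",X=X,B=B)
# rim tops of moulds by cluster
from scipy.cluster.hierarchy import fcluster,linkage
m=(X[:,2]>.056)&(X[:,2]<.080)&(X[:,0]>.3)&(X[:,0]<.9)&(abs(X[:,1])<.6)
Y=X[m];l=fcluster(linkage(Y[:,:2],"single"),.012,"distance")
for k in np.unique(l):
    y=Y[l==k]
    if len(y)>12: print(len(y),np.round(y.mean(0),3),"mid",np.round((y.min(0)+y.max(0))/2,3),np.round(np.ptp(y,axis=0),3),B[m][l==k].mean(0).round())
E
```

```text
top pivot1 [[0.55, -0.088], [0.545, 0.027], [0.558, -0.21]]
top nozzle1 [[0.495, 0.018], [0.517, -0.21], [0.508, -0.101], [0.433, 0.182]]
top bay1 [[0.438, 0.013], [0.453, -0.209], [0.463, -0.093]]
top tumbler1 [[0.429, 0.028], [0.454, -0.216]]
top mould1 [[0.356, 0.351], [0.335, 0.249], [0.619, 0.213], [0.429, 0.19], [0.53, 0.306]]
top inlet1 [[0.499, 0.344], [0.383, 0.312], [0.391, 0.216], [0.668, 0.228], [0.298, 0.264], [0.696, 0.379]]
top tray [[0.496, -0.405]]
side pivot1 [[0.558, -0.195], [0.546, -0.091], [0.555, 0.016]]
side nozzle1 [[0.515, -0.211], [0.487, 0.02], [0.509, -0.096]]
side bay1 [[0.455, -0.099], [0.471, -0.235], [0.437, 0.015], [0.608, 0.214], [0.512, 0.32]]
side tumbler1 [[0.451, -0.213], [0.439, 0.028], [0.444, 0.02]]
side mould1 [[0.511, 0.313], [0.359, 0.355], [0.433, 0.214], [0.623, 0.206], [0.341, 0.244]]
side inlet1 [[0.497, 0.348], [0.387, 0.318], [0.674, 0.234], [0.303, 0.267], [0.395, 0.213]]
side tray [[0.502, -0.424]]
282 [ 0.453 -0.213  0.069] mid [ 0.453 -0.215  0.068] [0.049 0.051 0.023] [51. 87. 49.]
306 [ 0.586 -0.194  0.072] mid [ 0.589 -0.195  
[... 195 characters left out ...]
 88.  99. 105.]
328 [ 0.566 -0.065  0.072] mid [ 0.568 -0.065  0.068] [0.058 0.082 0.024] [ 90. 100. 106.]
22 [0.39  0.582 0.058] mid [0.389 0.586 0.058] [0.086 0.018 0.003] [159. 176. 182.]
530 [0.539 0.477 0.066] mid [0.556 0.472 0.068] [0.067 0.069 0.024] [131. 145. 147.]
290 [0.625 0.214 0.062] mid [0.626 0.213 0.063] [0.053 0.05  0.013] [188. 201. 207.]
387 [0.516 0.312 0.062] mid [0.516 0.311 0.063] [0.052 0.053 0.014] [192. 205. 210.]
351 [0.436 0.201 0.062] mid [0.436 0.2   0.063] [0.052 0.052 0.014] [192. 204. 209.]
432 [0.336 0.247 0.062] mid [0.337 0.246 0.065] [0.052 0.053 0.019] [ 28.  31. 205.]
518 [0.356 0.352 0.062] mid [0.357 0.35  0.063] [0.052 0.053 0.014] [144.  57. 129.]
```

```bash
cat >> h.py <<'E'
def rigid(A,Bw):
    f=lambda q:((A@np.array([[np.cos(q[2]),np.sin(q[2])],[-np.sin(q[2]),np.cos(q[2])]])+q[:2]-Bw)).ravel()
    r=least_squares(f,[.45,-.1,0],loss="soft_l1",f_scale=.004);return r.x,f(r.x).reshape(-1,2)
def delta(x,y,z,yaw_deg,o=None):
    """shift in tool axes and rz (deg) from present to a tool-down target"""
    from scipy.spatial.transform import Rotation as R
    o=o or env.get_obs();T=R.from_euler("xyz",o["tool_rot"]);G=R.from_euler("xyz",[np.pi,0,np.radians(yaw_deg)])
    return np.round(T.inv().apply(np.array([x,y,z])-o["eef_pos"])*1000,1),np.round(np.degrees((T.inv()*G).as_rotvec()),1)
E
python3 - <<'E'
from h import *
d=np.load("c0.npz");X,B=d["X"],d["B"]
A=[];W=[]
obs={"piv":(.1,[[.55,-.088],[.545,.027],[.558,-.21],[.546,-.091],[.555,.016],[.558,-.195]]),
"noz":(.046,[[.495,.018],[.517,-.21],[.508,-.101],[.515,-.211],[.487,.02],[.509,-.096]]),
"bay":(0,[[.453,-.209],[.463,-.093],[.438,.013],[.455,-.099],[.437,.015]])}
for k,(x,L) in obs.items():
    for w in L:
        i=np.argmin(abs(np.array([-.21,-.095,.018])-w[1]));A.append([x,(i-1)*.115]);W.append(w)
s,r=rigid(np.array(A),np.array(W));print("stand marks",s[:2].round(4),np.degrees(s[2]).round(2),"rms",r.std().round(4))
p=optics.camera("top");hsv=cv2.cvtColor(p["image"],cv2.COLOR_BGR2HSV)
c,b=cloud(p)
# plate: bright area at z~6mm
V=b.sum(1)/3
for nm,m in(("plate",(c[:,2]<.012)&(V>105)&(c[:,0]>.36)&(c[:,0]<.7)&(c[:,1]>-.3)&(c[:,1]<.12)),
            ("tray",(c[:,0]>.35)&(c[:,0]<.66)&(c[:,1]<-.3)&(c[:,1]>-.52)&(b[:,2]-b[:,0]>40)&(c[:,2]<.04))):
    im=np.zeros((700,900),np.uint8);q=c[m][:,:2]
    pts=np.float32(q*1000);v,u=np.nonzero(p["range_z"]>0)
    I=np.zeros(p["range_z"].shape,np.uint8);I[v[m],u[m]]=1
    I=cv2.morphologyEx(I,cv2.MORPH_OPEN,np.ones((3,3)))
    n,l,st,_=cv2.connectedComponentsWithStats(I);k=1+np.argmax(st[1:,4])
    uu=np.argwhere(l==k)[:,::-1];w=plane(p,uu,.006 if nm=="plate" else .015)[:,:2]
    print(nm,cv2.minAreaRect(np.float32(w*1000)))
for nm,c0,st in(("A",(.626,.213),22),("B",(.516,.311),117),("C",(.436,.200),162)):
    c0=np.array(c0);cc,n=cyl(X,c0,.064,.026)
    dd=X[:,:2]-cc;rr=np.hypot(*dd.T);m=(rr>.030)&(rr<.043)&(X[:,2]>.010)&(X[:,2]<.03)
    a=np.degrees(np.arctan2(dd[m,1],dd[m,0]));print(nm,cc.round(4),n,"stub",m.sum(),np.median(a).round(1),a.std().round(1))
for nm,c0 in(("T1",(.453,-.215)),("T3",(.435,.018))):print(nm,cyl(X,np.array(c0),.078,.024))
o=env.get_obs();print(o["clock"])
Rs=np.array([[np.cos(s[2]),-np.sin(s[2])],[np.sin(s[2]),np.cos(s[2])]])
for i in(1,2,3):
    pv=Rs@[.1,(i-2)*.115]+s[:2];print("piv",i,pv.round(3),"above start",(Rs@[.05,-.042]+pv).round(3))
    w=Rs@[.15,(i-2)*.115-.042]+s[:2]
    if i==1:print(delta(w[0],w[1],.17,np.degrees(s[2])))
E
```

```text
stand marks [ 0.454 -0.099] 4.57 rms 0.0057
plate ((528.97021484375, -89.44001770019531), (338.1778564453125, 418.01641845703125), 0.060592155903577805)
tray ((490.7469177246094, -415.4454650878906), (112.0896987915039, 203.65509033203125), 88.13438415527344)
A [0.6278 0.2123] 244 stub 24 39.9 5.6
B [0.5179 0.3108] 284 stub 61 126.5 5.7
C [0.4381 0.1996] 252 stub 53 162.6 5.9
T1 (array([ 0.45427597, -0.21427925]), np.int64(319))
T3 (array([0.43510952, 0.01754006]), np.int64(369))
2.45
piv 1 [ 0.563 -0.206] above start [ 0.616 -0.244]
(array([ 546.3, -275.3,   12.9]), array([0. , 0. , 8.3]))
piv 2 [ 0.554 -0.091] above start [ 0.607 -0.129]
piv 3 [0.545 0.024] above start [ 0.598 -0.014]
```

Run:
```python
from h import *
p=optics.camera("top");im=p["image"].astype(int)
uu,vv=np.meshgrid(np.arange(512),np.arange(384))
w=plane(p,np.c_[uu.ravel(),vv.ravel()],.006);ok=(abs(w[:,0]-.51)<.19)&(abs(w[:,1]+.09)<.21)
b=im.reshape(-1,3);S=b.max(1)-b.min(1)
print("grey hist",np.histogram(b[ok].mean(1),bins=12))
m=ok&(b.mean(1)>118)&(b.mean(1)<190)&(S<45)
I=np.uint8(m.reshape(384,512));I=cv2.morphologyEx(I,cv2.MORPH_OPEN,np.ones((3,3)))
n,l,st,_=cv2.connectedComponentsWithStats(I);k=1+np.argmax(st[1:,4])
q=w.reshape(384,512,3)[l==k][:,:2];print("plate",cv2.minAreaRect(np.float32(q*1000)),k,len(q))
d=np.load("c0.npz");X,B=d["X"],d["B"]
# cross pipe
s0=np.array([.454,-.099])
for z0,z1 in((.02,.045),):
  m=(X[:,2]>z0)&(X[:,2]<z1)&(X[:,0]>.605)&(X[:,0]<.67)&(X[:,1]>-.26)&(X[:,1]<.07)
  f=np.polyfit(X[m,1],X[m,0],1);print("pipe",m.sum(),"yaw",-np.degrees(np.arctan(f[0])),"x at y=-.1",np.polyval(f,-.1), X[m,1].min(),X[m,1].max())
# brass (orange): valve bodies/nozzles
m=(B[:,2]>150)&(B[:,0]<90)&(X[:,0]>.48)&(X[:,0]<.6)&(X[:,1]>-.26)&(X[:,1]<.07)&(X[:,2]>.01)
for a,c in((-.26,-.15),(-.15,-.04),(-.04,.07)):
  k=m&(X[:,1]>a)&(X[:,1]<c);y=X[k];print(k.sum(),"min/max",y.min(0).round(3),y.max(0).round(3),"axis y mid",((np.percentile(y[:,:2],2,0)+np.percentile(y[:,:2],98,0))/2).round(4))
# silver hub tops: z>.066
m=(X[:,2]>.066)&(X[:,0]>.5)&(X[:,1]<.1)&(X[:,1]>-.3)&(X[:,2]<.09)
print(np.round(X[m][:,2].max(),3))
```

```text
grey hist (array([  40,  170,  713,  258,  592, 5315,  468,  545, 5748,  444,  203,
          6]), array([ 17.33333333,  34.86111111,  52.38888889,  69.91666667,
        87.44444444, 104.97222222, 122.5       , 140.02777778,
       157.55555556, 175.08333333, 192.61111111, 210.13888889,
       227.66666667]))
plate ((507.5857238769531, -95.5753173828125), (260.9501647949219, 344.9830627441406), 3.7803194522857666) 4 6474
pipe 1198 yaw 3.576648050438868 x at y=-.1 0.6327672395110104 -0.25959117058932524 0.06980243218804538
152 min/max [ 0.506 -0.222  0.019] [ 0.586 -0.194  0.046] axis y mid [ 0.5404 -0.2079]
166 min/max [ 0.498 -0.108  0.022] [ 0.579 -0.077  0.065] axis y mid [ 0.5377 -0.0934]
178 min/max [0.491 0.006 0.02 ] [0.571 0.037 0.069] axis y mid [0.5301 0.0223]
0.09
```

Call:
{"op": "send_rows", "data": {"hand": 1, "squeeze": 15, "targets": [{"rz": 4.6},{"rz": 4.6},{"x": 0.035,"y": -0.0254},{"x": 0.035,"y": -0.0254},{"x": 0.035,"y": -0.0254},{"x": 0.035,"y": -0.0254},{"x": 0.035,"y": -0.0254},{"x": 0.035,"y": -0.0254},{"x": 0.035,"y": -0.0254},{"x": 0.035,"y": -0.0254}]}}

```text
invalid input at $.targets[0]: expected keys x, y, z, rx, ry, rz
```

Call:
{"op": "send_rows", "data": {"targets": [{"x": 0.035,"y": -0.0254},{"x": 0.035,"y": -0.0254},{"x": 0.035,"y": -0.0254},{"x": 0.035,"y": -0.0254},{"x": 0.035,"y": -0.0254},{"x": 0.035,"y": -0.0254},{},{},{},{}]}}

```text
invalid input at $.targets[0]: expected keys x, y, z, rx, ry, rz
```

All keys are needed in each row.

Call:
{"op": "send_rows", "data": {"hand": 1, "squeeze": 15, "targets": [{"x": 0,"y": 0,"z": 0,"rx": 0,"ry": 0,"rz": 4.6},{"x": 0,"y": 0,"z": 0,"rx": 0,"ry": 0,"rz": 4.6},{"x": 0.035,"y": -0.0254,"z": 0,"rx": 0,"ry": 0,"rz": 0},{"x": 0.035,"y": -0.0254,"z": 0,"rx": 0,"ry": 0,"rz": 0},{"x": 0.035,"y": -0.0254,"z": 0,"rx": 0,"ry": 0,"rz": 0},{"x": 0.035,"y": -0.0254,"z": 0,"rx": 0,"ry": 0,"rz": 0},{"x": 0.035,"y": -0.0254,"z": 0,"rx": 0,"ry": 0,"rz": 0},{"x": 0.035,"y": -0.0254,"z": 0,"rx": 0,"ry": 0,"rz": 0},{"x": 0.035,"y": -0.0254,"z": 0,"rx": 0,"ry": 0,"rz": 0},{"x": 0.035,"y": -0.0254,"z": 0,"rx": 0,"ry": 0,"rz": 0}]}}

```text
clock: 3.5
eef_pos: [0.4125, -0.4118, 0.1832]
tool_rot: [3.141, -0.0, 0.064]
force: [-0.3, -0.3, -0.8]
opening: 0.15
grip_force: 0.0
```

Call:
{"op": "send_rows", "data": {"targets": [{"x": 0.035,"y": -0.0254,"z": 0,"rx": 0,"ry": 0,"rz": 0},{"x": 0.035,"y": -0.0254,"z": 0,"rx": 0,"ry": 0,"rz": 0},{"x": 0.035,"y": -0.0254,"z": 0,"rx": 0,"ry": 0,"rz": 0},{"x": 0.035,"y": -0.0254,"z": 0,"rx": 0,"ry": 0,"rz": 0},{"x": 0.035,"y": -0.0254,"z": 0,"rx": 0,"ry": 0,"rz": 0},{"x": 0.035,"y": -0.0254,"z": 0,"rx": 0,"ry": 0,"rz": 0},{"x": 0,"y": 0,"z": 0,"rx": 0,"ry": 0,"rz": 0},{"x": 0,"y": 0,"z": 0,"rx": 0,"ry": 0,"rz": 0},{"x": 0,"y": 0,"z": 0,"rx": 0,"ry": 0,"rz": 0},{"x": 0,"y": 0,"z": 0,"rx": 0,"ry": 0,"rz": 0}]}}

```text
clock: 4.5
eef_pos: [0.6099, -0.2493, 0.183]
tool_rot: [3.141, 0.001, 0.061]
force: [-1.0, -0.2, 0.2]
opening: 0.003
grip_force: 0.0
```

Call:
{"op": "send_rows", "data": {"targets": [{"x": 0,"y": 0,"z": 0.031,"rx": 0,"ry": 0,"rz": 0},{"x": 0,"y": 0,"z": 0.031,"rx": 0,"ry": 0,"rz": 0},{"x": 0,"y": 0,"z": 0.031,"rx": 0,"ry": 0,"rz": 0},{"x": 0,"y": 0,"z": 0.031,"rx": 0,"ry": 0,"rz": 0},{"x": 0,"y": 0,"z": 0,"rx": 0,"ry": 0,"rz": 0},{"x": 0,"y": -0.02,"z": 0,"rx": 0,"ry": 0,"rz": 0},{"x": 0.002,"y": -0.02,"z": 0,"rx": 0,"ry": 0,"rz": 0},{"x": -0.001,"y": -0.013,"z": 0,"rx": 0,"ry": 0,"rz": 0},{"x": -0.001,"y": -0.012,"z": 0,"rx": 0,"ry": 0,"rz": 0},{"x": -0.006,"y": -0.009,"z": 0,"rx": 0,"ry": 0,"rz": 0}]}}

```text
clock: 5.5
eef_pos: [0.6008, -0.1734, 0.0599]
tool_rot: [3.141, -0.002, 0.064]
force: [-0.4, -0.6, -0.0]
opening: 0.003
grip_force: 0.0
```

Call:
{"op": "send_rows", "data": {"targets": [{"x": -0.007,"y": -0.009,"z": 0,"rx": 0,"ry": 0,"rz": 0},{"x": -0.006,"y": -0.003,"z": 0,"rx": 0,"ry": 0,"rz": 0},{"x": -0.005,"y": -0.003,"z": 0,"rx": 0,"ry": 0,"rz": 0},{"x": -0.003,"y": 0.001,"z": 0,"rx": 0,"ry": 0,"rz": 0},{"x": -0.003,"y": 0.001,"z": 0,"rx": 0,"ry": 0,"rz": 0},{"x": -0.001,"y": 0,"z": 0,"rx": 0,"ry": 0,"rz": 0},{"x": 0,"y": 0,"z": 0,"rx": 0,"ry": 0,"rz": 0},{"x": 0,"y": 0,"z": 0,"rx": 0,"ry": 0,"rz": 0},{"x": 0,"y": 0,"z": 0,"rx": 0,"ry": 0,"rz": 0},{"x": 0,"y": 0,"z": 0,"rx": 0,"ry": 0,"rz": 0}]}}

```text
clock: 6.5
eef_pos: [0.5746, -0.1625, 0.0588]
tool_rot: [-3.142, -0.0, 0.064]
force: [0.6, -0.0, -1.2]
opening: 0.005
grip_force: 0.0
```

Call:
{"op": "send_rows", "data": {"targets": [{"x": -0.001,"y": 0,"z": 0,"rx": 0,"ry": 0,"rz": 0},{"x": -0.001,"y": 0,"z": 0,"rx": 0,"ry": 0,"rz": 0},{"x": -0.001,"y": 0,"z": 0,"rx": 0,"ry": 0,"rz": 0},{"x": -0.001,"y": 0,"z": 0,"rx": 0,"ry": 0,"rz": 0},{"x": -0.001,"y": 0,"z": 0,"rx": 0,"ry": 0,"rz": 0},{"x": 0,"y": 0,"z": 0,"rx": 0,"ry": 0,"rz": 0},{"x": 0,"y": 0,"z": 0,"rx": 0,"ry": 0,"rz": 0},{"x": 0,"y": 0,"z": 0,"rx": 0,"ry": 0,"rz": 0},{"x": 0,"y": 0,"z": 0,"rx": 0,"ry": 0,"rz": 0},{"x": 0,"y": 0,"z": 0,"rx": 0,"ry": 0,"rz": 0}]}}

```text
clock: 7.5
eef_pos: [0.5696, -0.1629, 0.0589]
tool_rot: [3.142, -0.0, 0.064]
force: [-0.1, 0.8, 0.1]
opening: 0.005
grip_force: 0.0
```

Run:
```python
from h import *
p=optics.camera("side");cv2.imwrite("pics/s1.png",cv2.resize(p["image"][120:270,200:400],None,fx=3.5,fy=3.5,interpolation=cv2.INTER_CUBIC))
print(env.get_obs()["force"].round(1))
```

```text
[-0.   0.5 -0.7]
```

View pics/s1.png

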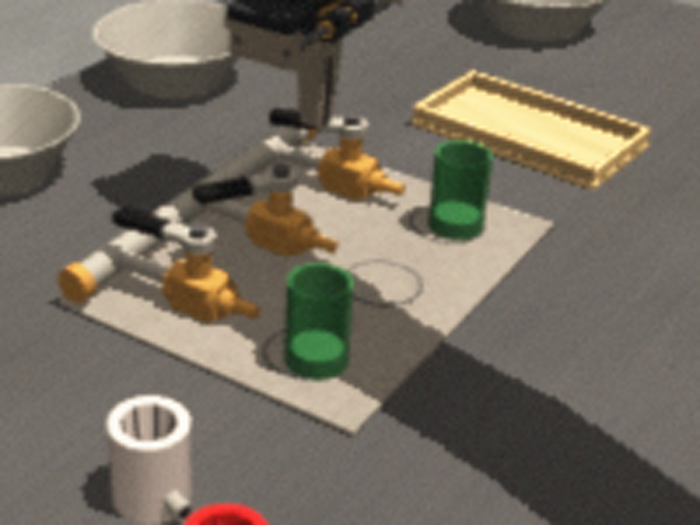

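```bash
python3 - <<'E'
from h import *
def proj(p,w):
    T=np.linalg.inv(p["T"]);r=cv2.Rodrigues(T[:3,:3])[0]
    return cv2.projectPoints(np.float64(w).reshape(-1,1,3),r,T[:3,3],K(p),np.array(p["distortion"]))[0][:,0]
P,X,B=shots()
a=proj(P["side"],[[.5696,-.1629,.059],[.5592,-.2073,.07],[.5518,-.0925,.07],[.5544,-.132,.07]]);print(((a-[200,120])*3.5).round())
cv2.imwrite("pics/s2.png",np.vstack([cv2.resize(P["side"]["image"][135:185,260:320],(600,500),interpolation=cv2.INTER_CUBIC)]))
for pv in((.5592,-.2073),(.5518,-.0925),(.5444,.0223)):
    d=X[:,:2]-pv;r=np.hypot(*d.T);m=(r>.03)&(r<.08)&(X[:,2]>.055)&(X[:,2]<.082)&(B.max(1)<90);print(m.sum(),np.degrees(np.median(np.arctan2(d[m,1],d[m,0])))-3.7)
E
sed -i '$a def proj(p,w):\n    T=np.linalg.inv(p["T"]);r=cv2.Rodrigues(T[:3,:3])[0]\n    return cv2.projectPoints(np.float64(w).reshape(-1,1,3),r,T[:3,3],K(p),np.array(p["distortion"]))[0][:,0]' h.py
```

```text
[[314. 153.]
 [354. 127.]
 [282. 179.]
 [308. 160.]]
47 21.868981448074262
168 58.52001488217895
258 1.088626935096289
```

View pics/s2.png

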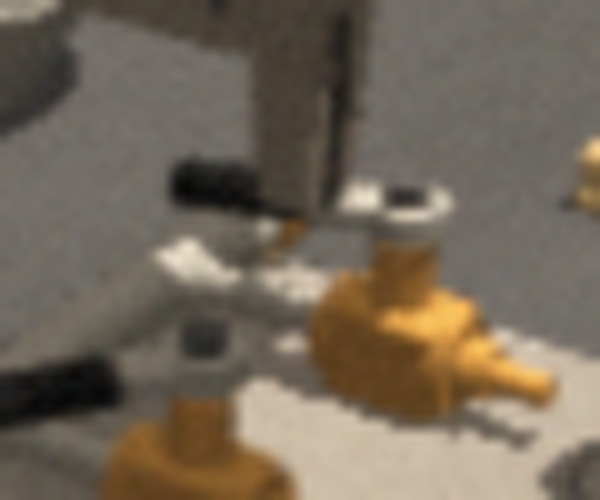

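Run:
```python
from h import *
o=env.get_obs();print(o["eef_pos"],o["tool_rot"],o["q"].round(3))
for n in("side","top"):
    p=optics.camera(n);X,B=cloud(p)
    for zl in np.arange(.05,.22,.015):
        m=(abs(X[:,0]-.57)<.06)&(abs(X[:,1]+.163)<.035)&(X[:,2]>zl)&(X[:,2]<zl+.015)
        if m.sum(): print(n,zl.round(3),m.sum(),np.percentile(X[m],[5,50,95],axis=0).round(3)[:,:2].tolist(),B[m].mean(0).round())
```

```text
[ 0.56955847 -0.16288055  0.05888476] [3.14152103e+00 3.45207887e-06 6.41702953e-02] [ 0.35   0.533 -0.167  1.832  0.12   0.787 -1.385]
side 0.05 3 [[0.559, -0.197], [0.562, -0.197], [0.598, -0.189]] [40. 68. 90.]
side 0.065 69 [[0.557, -0.197], [0.607, -0.184], [0.627, -0.175]] [53. 59. 63.]
side 0.08 8 [[0.559, -0.168], [0.562, -0.156], [0.57, -0.152]] [66. 76. 84.]
side 0.095 41 [[0.558, -0.17], [0.561, -0.15], [0.574, -0.147]] [58. 67. 75.]
side 0.11 48 [[0.558, -0.173], [0.561, -0.149], [0.576, -0.145]] [57. 67. 75.]
side 0.125 53 [[0.558, -0.176], [0.561, -0.148], [0.576, -0.143]] [54. 63. 70.]
side 0.14 52 [[0.557, -0.174], [0.56, -0.149], [0.573, -0.143]] [51. 59. 66.]
side 0.155 47 [[0.557, -0.176], [0.559, -0.146], [0.573, -0.14]] [53. 62. 70.]
side 0.17 19 [[0.537, -0.171], [0.551, -0.134], [0.565, -0.13]] [42. 48. 53.]
side 0.185 89 [[0.536, -0.19], [0.539, -0.148], [0.559, -0.13]] [28. 34. 40.]
side 0.2 88 [[0.538, -0.192], [0.547, -0.16], [0.555, -0.133]] [33. 40. 47.]
side 0.215 69 [[0.544, -0.195], [0.547, -0.159], [0.551, -0.131]] [49. 56. 63.]
top 0.185 18 [[0.534, -0.154], [0.537, -0.141], [0.543, -0.128]] [63. 74. 80.]
top 0.2 27 [[0.534, -0.153], [0.541, -0.142], [0.544, -0.133]] [53. 55. 56.]
top 0.215 3 [[0.542, -0.147], [0.542, -0.137], [0.545, -0.13]] [41. 54. 61.]
```

Call:
{"op": "send_rows", "data": {"targets": [{"x": 0.012,"y": 0.03,"z": 0,"rx": 0,"ry": 0,"rz": 0},{"x": 0.012,"y": 0.03,"z": 0,"rx": 0,"ry": 0,"rz": 0},{"x": 0.011,"y": 0.028,"z": 0,"rx": 0,"ry": 0,"rz": 0},{"x": 0,"y": 0,"z": 0,"rx": 0,"ry": 0,"rz": 0},{"x": 0,"y": 0,"z": 0.009,"rx": 0,"ry": 0,"rz": 0},{"x": 0,"y": 0,"z": 0.009,"rx": 0,"ry": 0,"rz": 0},{"x": 0,"y": 0,"z": 0.007,"rx": 0,"ry": 0,"rz": 0},{"x": 0,"y": 0,"z": 0,"rx": 0,"ry": 0,"rz": 0},{"x": 0,"y": 0,"z": 0,"rx": 0,"ry": 0,"rz": 0},{"x": 0,"y": 0,"z": 0,"rx": 0,"ry": 0,"rz": 0}]}}

```text
clock: 8.75
eef_pos: [0.6104, -0.2482, 0.0342]
tool_rot: [3.141, -0.0, 0.065]
force: [0.4, -0.6, -0.4]
opening: 0.008
grip_force: 0.0
```

Run:
```python
from h import *
o=env.get_obs();t=o["eef_pos"];print(t,o["force"].round(1))
p=optics.camera("side");X,B=cloud(p)
for zl in np.arange(.035,.18,.012):
        m=(abs(X[:,0]-t[0])<.03)&(abs(X[:,1]-t[1])<.03)&(X[:,2]>zl)&(X[:,2]<zl+.012)
        if m.sum(): print(zl.round(3),m.sum(),np.percentile(X[m],[5,50,95],axis=0).round(3)[:,:2].tolist())
```

```text
[ 0.61039207 -0.24822471  0.03419564] [ 0.4 -0.6 -0.4]
0.059 9 [[0.599, -0.258], [0.602, -0.242], [0.614, -0.235]]
0.071 30 [[0.599, -0.255], [0.602, -0.235], [0.616, -0.231]]
0.083 33 [[0.599, -0.259], [0.603, -0.235], [0.616, -0.231]]
0.095 33 [[0.599, -0.259], [0.602, -0.233], [0.615, -0.229]]
0.107 35 [[0.599, -0.259], [0.602, -0.234], [0.615, -0.228]]
0.119 34 [[0.598, -0.263], [0.601, -0.237], [0.612, -0.228]]
0.131 33 [[0.598, -0.261], [0.601, -0.231], [0.611, -0.227]]
0.143 9 [[0.594, -0.238], [0.598, -0.227], [0.604, -0.221]]
0.155 13 [[0.581, -0.274], [0.582, -0.251], [0.601, -0.219]]
0.167 54 [[0.581, -0.275], [0.588, -0.253], [0.597, -0.219]]
0.179 21 [[0.585, -0.276], [0.589, -0.25], [0.595, -0.222]]
```

Call:
{"op": "send_rows", "data": {"targets": [{"x": 0,"y": 0,"z": 0.006,"rx": 0,"ry": 0,"rz": 0},{"x": 0,"y": -0.02,"z": 0,"rx": 0,"ry": 0,"rz": 0},{"x": 0.002,"y": -0.02,"z": 0,"rx": 0,"ry": 0,"rz": 0},{"x": -0.001,"y": -0.013,"z": 0,"rx": 0,"ry": 0,"rz": 0},{"x": -0.001,"y": -0.012,"z": 0,"rx": 0,"ry": 0,"rz": 0},{"x": -0.006,"y": -0.009,"z": 0,"rx": 0,"ry": 0,"rz": 0},{"x": -0.007,"y": -0.009,"z": 0,"rx": 0,"ry": 0,"rz": 0},{"x": -0.006,"y": -0.003,"z": 0,"rx": 0,"ry": 0,"rz": 0},{"x": -0.005,"y": -0.003,"z": 0,"rx": 0,"ry": 0,"rz": 0},{"x": 0,"y": 0,"z": 0,"rx": 0,"ry": 0,"rz": 0}]}}

```text
clock: 9.8
eef_pos: [0.581, -0.1605, 0.0285]
tool_rot: [3.141, -0.002, 0.065]
force: [1.5, -1.8, 2.1]
opening: 0.005
grip_force: 1.2
```

Call:
{"op": "send_rows", "data": {"targets": [{"x": -0.003,"y": 0.001,"z": 0,"rx": 0,"ry": 0,"rz": 0},{"x": -0.003,"y": 0.001,"z": 0,"rx": 0,"ry": 0,"rz": 0},{"x": -0.001,"y": 0,"z": 0,"rx": 0,"ry": 0,"rz": 0},{"x": -0.001,"y": 0,"z": 0,"rx": 0,"ry": 0,"rz": 0},{"x": 0,"y": 0,"z": 0,"rx": 0,"ry": 0,"rz": 0},{"x": 0,"y": 0,"z": 0,"rx": 0,"ry": 0,"rz": 0},{"x": 0,"y": 0,"z": 0,"rx": 0,"ry": 0,"rz": 0},{"x": 0,"y": 0,"z": 0,"rx": 0,"ry": 0,"rz": 0},{"x": 0,"y": 0,"z": 0,"rx": 0,"ry": 0,"rz": 0},{"x": 0,"y": 0,"z": 0,"rx": 0,"ry": 0,"rz": 0}]}}

```text
clock: 10.8
eef_pos: [0.5775, -0.1601, 0.0287]
tool_rot: [-3.139, -0.009, 0.067]
force: [10.9, 4.4, -2.4]
opening: 0.004
grip_force: 5.5
```

Call:
{"op": "send_rows", "data": {"targets": [{"x": 0.015,"y": 0,"z": 0,"rx": 0,"ry": 0,"rz": 0},{"x": 0.016,"y": 0,"z": 0,"rx": 0,"ry": 0,"rz": 0},{"x": 0,"y": -0.013,"z": 0,"rx": 0,"ry": 0,"rz": 0},{"x": 0,"y": -0.013,"z": 0,"rx": 0,"ry": 0,"rz": 0},{"x": 0,"y": -0.02,"z": 0,"rx": 0,"ry": 0,"rz": 0},{"x": 0.002,"y": -0.02,"z": 0,"rx": 0,"ry": 0,"rz": 0},{"x": -0.001,"y": -0.013,"z": 0,"rx": 0,"ry": 0,"rz": 0},{"x": -0.001,"y": -0.012,"z": 0,"rx": 0,"ry": 0,"rz": 0},{"x": -0.006,"y": -0.009,"z": 0,"rx": 0,"ry": 0,"rz": 0},{"x": -0.007,"y": -0.009,"z": 0,"rx": 0,"ry": 0,"rz": 0}]}}

```text
clock: 11.8
eef_pos: [0.5848, -0.056, 0.0284]
tool_rot: [3.138, -0.003, 0.062]
force: [3.7, -5.0, 1.0]
opening: 0.005
grip_force: 2.5
```

Call:
{"op": "send_rows", "data": {"targets": [{"x": -0.006,"y": -0.003,"z": 0,"rx": 0,"ry": 0,"rz": 0},{"x": -0.005,"y": -0.003,"z": 0,"rx": 0,"ry": 0,"rz": 0},{"x": -0.003,"y": 0.001,"z": 0,"rx": 0,"ry": 0,"rz": 0},{"x": -0.003,"y": 0.001,"z": 0,"rx": 0,"ry": 0,"rz": 0},{"x": -0.001,"y": 0,"z": 0,"rx": 0,"ry": 0,"rz": 0},{"x": -0.001,"y": 0,"z": 0,"rx": 0,"ry": 0,"rz": 0},{"x": 0,"y": 0,"z": 0,"rx": 0,"ry": 0,"rz": 0},{"x": 0,"y": 0,"z": 0,"rx": 0,"ry": 0,"rz": 0},{"x": 0,"y": 0,"z": 0,"rx": 0,"ry": 0,"rz": 0},{"x": 0,"y": 0,"z": 0,"rx": 0,"ry": 0,"rz": 0}]}}

```text
clock: 12.8
eef_pos: [0.5703, -0.0495, 0.029]
tool_rot: [-3.141, -0.013, 0.065]
force: [13.3, 2.7, -8.4]
opening: 0.007
grip_force: 6.7
```

```bash
cat >> h.py <<'E'
S0=np.array([.452,-.099]);YS=np.radians(3.7)
RS=np.array([[np.cos(YS),-np.sin(YS)],[np.sin(YS),np.cos(YS)]])
def sf(w): return (np.asarray(w)[:2]-S0)@RS
def levers(X,B):
    r={}
    for i in(1,2,3):
        pv=RS@[.1,(i-2)*.115]+S0;d=(X[:,:2]-pv)@RS;q=np.hypot(*d.T)
        m=(q>.035)&(q<.078)&(X[:,2]>.058)&(X[:,2]<.079)&(B.max(1)<80);r[i]=(int(m.sum()),np.degrees(np.median(np.arctan2(d[m,1],d[m,0]))).round(1) if m.any() else None)
    return r
E
python3 - <<'E'
from h import *
o=env.get_obs();print("rel piv2",sf(o["eef_pos"])-[.1,0],o["force"].round(1))
P,X,B=shots();print(levers(X,B))
E
```

```text
rel piv2 [0.0212502  0.04178868] [13.3  2.7 -8.4]
{1: (80, np.float64(90.8)), 2: (187, np.float64(77.7)), 3: (186, np.float64(-75.9))}
```

Call:
{"op": "send_rows", "data": {"targets": [{"x": 0.015,"y": 0,"z": 0,"rx": 0,"ry": 0,"rz": 0},{"x": 0.016,"y": 0,"z": 0,"rx": 0,"ry": 0,"rz": 0},{"x": 0,"y": -0.013,"z": 0,"rx": 0,"ry": 0,"rz": 0},{"x": 0,"y": -0.013,"z": 0,"rx": 0,"ry": 0,"rz": 0},{"x": 0,"y": -0.02,"z": 0,"rx": 0,"ry": 0,"rz": 0},{"x": 0.002,"y": -0.02,"z": 0,"rx": 0,"ry": 0,"rz": 0},{"x": -0.001,"y": -0.013,"z": 0,"rx": 0,"ry": 0,"rz": 0},{"x": -0.001,"y": -0.012,"z": 0,"rx": 0,"ry": 0,"rz": 0},{"x": -0.006,"y": -0.009,"z": 0,"rx": 0,"ry": 0,"rz": 0},{"x": -0.007,"y": -0.009,"z": 0,"rx": 0,"ry": 0,"rz": 0}]}}

```text
clock: 13.9
eef_pos: [0.5758, 0.0575, 0.0283]
tool_rot: [3.139, -0.002, 0.063]
force: [3.6, -5.4, 0.2]
opening: 0.006
grip_force: 2.6
```

Call:
{"op": "send_rows", "data": {"targets": [{"x": -0.006,"y": -0.003,"z": 0,"rx": 0,"ry": 0,"rz": 0},{"x": -0.005,"y": -0.003,"z": 0,"rx": 0,"ry": 0,"rz": 0},{"x": -0.003,"y": 0.001,"z": 0,"rx": 0,"ry": 0,"rz": 0},{"x": -0.003,"y": 0.001,"z": 0,"rx": 0,"ry": 0,"rz": 0},{"x": -0.001,"y": 0,"z": 0,"rx": 0,"ry": 0,"rz": 0},{"x": -0.001,"y": 0,"z": 0,"rx": 0,"ry": 0,"rz": 0},{"x": 0,"y": 0,"z": 0,"rx": 0,"ry": 0,"rz": 0},{"x": 0,"y": 0,"z": 0,"rx": 0,"ry": 0,"rz": 0},{"x": 0,"y": 0,"z": 0,"rx": 0,"ry": 0,"rz": 0},{"x": 0,"y": 0,"z": 0,"rx": 0,"ry": 0,"rz": 0}]}}

```text
clock: 14.9
eef_pos: [0.5629, 0.0644, 0.0291]
tool_rot: [-3.139, -0.015, 0.065]
force: [17.3, 2.1, -13.4]
opening: 0.005
grip_force: 8.6
```

Call:
{"op": "send_rows", "data": {"hand": -1, "targets": [{"x": 0.01,"y": 0,"z": 0,"rx": 0,"ry": 0,"rz": 0},{"x": 0.01,"y": 0,"z": -0.01,"rx": 0,"ry": 0,"rz": 0},{"x": 0,"y": 0,"z": -0.03,"rx": 0,"ry": 0,"rz": 0},{"x": 0,"y": 0,"z": -0.03,"rx": 0,"ry": 0,"rz": 0},{"x": 0,"y": 0,"z": -0.03,"rx": 0,"ry": 0,"rz": 0},{"x": 0,"y": 0,"z": -0.02,"rx": 0,"ry": 0,"rz": 0},{"x": -0.04,"y": 0,"z": 0,"rx": 0,"ry": 0,"rz": 0},{"x": -0.04,"y": 0.01,"z": 0,"rx": 0,"ry": 0,"rz": 0},{"x": -0.03,"y": 0.01,"z": 0,"rx": 0,"ry": 0,"rz": 0},{"x": 0,"y": 0,"z": 0,"rx": 0,"ry": 0,"rz": 0}]}}

```text
clock: 15.9
eef_pos: [0.4621, 0.035, 0.1473]
tool_rot: [3.14, 0.005, 0.064]
force: [1.1, 0.5, 0.2]
opening: 0.853
grip_force: 0.0
```

Run:
```python
from h import *
o=env.get_obs();print("rel stand",sf(o["eef_pos"]),o["eef_pos"])
P,X,B=shots();print(levers(X,B))
for c0 in((.454,-.214),(.435,.018)):print(sf(c0),cyl(X,np.array(c0),.078,.024))
```

```text
rel stand [0.01877243 0.13306478] [0.46214632 0.03499885 0.14731594]
{1: (118, np.float64(89.9)), 2: (212, np.float64(-81.7)), 3: (176, np.float64(-82.0))}
[-0.00542538 -0.11488936] (array([ 0.45373913, -0.21441734]), np.int64(325))
[-0.00941429  0.11785318] (array([0.4356764 , 0.01783471]), np.int64(334))
```

```bash
sed -i 's/m=(q>.035)&(q<.078)/m=(d[:,1]>-.02)\&(q>.035)\&(q<.078)/' h.py
python3 - <<'E'
from h import *
P,X,B=shots();print(levers(X,B));print(delta(.4355,.0178,.1473,3.7))
E
```

```text
{1: (119, np.float64(90.0)), 2: (94, np.float64(91.4)), 3: (86, np.float64(91.8))}
(array([-33.7,  16.8,   0.7]), array([-0., -0.,  0.]))
```

Call:
{"op": "send_rows", "data": {"targets": [{"x": -0.034,"y": 0.017,"z": 0,"rx": 0,"ry": 0,"rz": 0},{"x": 0,"y": 0,"z": 0,"rx": 0,"ry": 0,"rz": 0},{"x": 0,"y": 0,"z": 0.03,"rx": 0,"ry": 0,"rz": 0},{"x": 0,"y": 0,"z": 0.03,"rx": 0,"ry": 0,"rz": 0},{"x": 0,"y": 0,"z": 0.03,"rx": 0,"ry": 0,"rz": 0},{"x": 0,"y": 0,"z": 0.028,"rx": 0,"ry": 0,"rz": 0},{"x": 0,"y": 0,"z": 0.02,"rx": 0,"ry": 0,"rz": 0},{"x": 0,"y": 0,"z": 0,"rx": 0,"ry": 0,"rz": 0},{"x": 0,"y": 0,"z": 0,"rx": 0,"ry": 0,"rz": 0},{"x": 0,"y": 0,"z": 0,"rx": 0,"ry": 0,"rz": 0}]}}

```text
clock: 17.1
eef_pos: [0.436, 0.0172, 0.0107]
tool_rot: [-3.142, -0.002, 0.064]
force: [0.5, 0.1, -0.5]
opening: 1.0
grip_force: 0.0
```

Call:
{"op": "send_rows", "data": {"hand": 1, "squeeze": 25, "targets": [{"x": 0,"y": 0,"z": 0,"rx": 0,"ry": 0,"rz": 0},{"x": 0,"y": 0,"z": 0,"rx": 0,"ry": 0,"rz": 0},{"x": 0,"y": 0,"z": 0,"rx": 0,"ry": 0,"rz": 0},{"x": 0,"y": 0,"z": 0,"rx": 0,"ry": 0,"rz": 0},{"x": 0,"y": 0,"z": 0,"rx": 0,"ry": 0,"rz": 0},{"x": 0,"y": 0,"z": 0,"rx": 0,"ry": 0,"rz": 0},{"x": 0,"y": 0,"z": 0,"rx": 0,"ry": 0,"rz": 0},{"x": 0,"y": 0,"z": 0,"rx": 0,"ry": 0,"rz": 0},{"x": 0,"y": 0,"z": 0,"rx": 0,"ry": 0,"rz": 0},{"x": 0,"y": 0,"z": 0,"rx": 0,"ry": 0,"rz": 0}]}}

```text
clock: 18.1
eef_pos: [0.4348, 0.0168, 0.0099]
tool_rot: [3.141, -0.0, 0.064]
force: [-1.1, -0.6, 2.1]
opening: 0.521
grip_force: 25.0
```

Run:
```python
from h import *
p=optics.camera("side");cv2.imwrite("pics/s3.png",cv2.resize(p["image"][120:270,200:400],None,fx=3,fy=3,interpolation=cv2.INTER_CUBIC))
print({k:np.round(v,3) for k,v in env.get_obs().items() if k in("eef_pos","opening","grip_force","force")})
```

```text
{'eef_pos': array([0.435, 0.017, 0.01 ]), 'force': array([ 0.149, -0.505,  1.542]), 'grip_force': np.float64(25.0), 'opening': np.float64(0.519)}
```

View pics/s3.png

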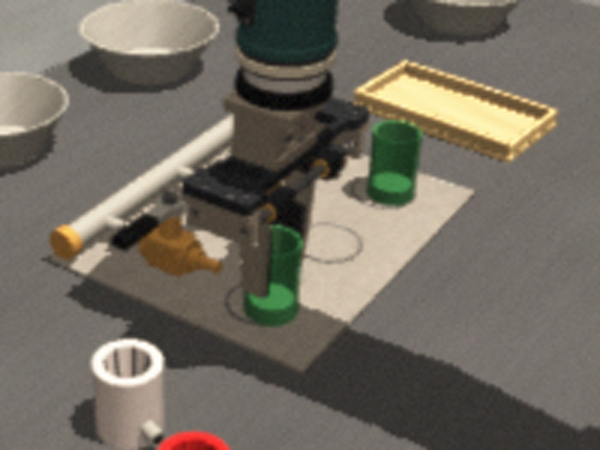

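Call:
{"op": "send_rows", "data": {"targets": [{"x": 0,"y": 0,"z": -0.01,"rx": 0,"ry": 0,"rz": 0},{"x": 0,"y": 0,"z": -0.025,"rx": 0,"ry": 0,"rz": 0},{"x": 0,"y": 0,"z": -0.025,"rx": 0,"ry": 0,"rz": 0},{"x": 0,"y": 0,"z": -0.025,"rx": 0,"ry": 0,"rz": 0},{"x": 0,"y": 0,"z": -0.025,"rx": 0,"ry": 0,"rz": 0},{"x": 0.006,"y": 0.036,"z": 0,"rx": 0,"ry": 0,"rz": 0},{"x": 0.006,"y": 0.036,"z": 0,"rx": 0,"ry": 0,"rz": 0},{"x": 0.006,"y": 0.036,"z": 0,"rx": 0,"ry": 0,"rz": 0},{"x": 0.006,"y": 0.036,"z": 0,"rx": 0,"ry": 0,"rz": 0},{"x": 0.006,"y": 0.036,"z": 0,"rx": 0,"ry": 0,"rz": 0}]}}

```text
clock: 19.15
eef_pos: [0.4759, -0.1619, 0.1201]
tool_rot: [-3.141, 0.0, 0.065]
force: [0.1, -0.1, -3.1]
opening: 0.52
grip_force: 25.0
```

Call:
{"op": "send_rows", "data": {"targets": [{"x": 0.006,"y": 0.036,"z": 0,"rx": 0,"ry": 0,"rz": 0},{"x": 0.006,"y": 0.036,"z": 0,"rx": 0,"ry": 0,"rz": 0},{"x": 0.006,"y": 0.036,"z": 0,"rx": 0,"ry": 0,"rz": 0},{"x": 0.006,"y": 0.036,"z": 0,"rx": 0,"ry": 0,"rz": 0},{"x": 0.006,"y": 0.036,"z": 0,"rx": 0,"ry": 0,"rz": 0},{"x": 0.006,"y": 0.036,"z": 0,"rx": 0,"ry": 0,"rz": 0},{"x": 0.008,"y": 0.044,"z": 0,"rx": 0,"ry": 0,"rz": 0},{"x": 0,"y": 0,"z": 0,"rx": 0,"ry": 0,"rz": 0},{"x": 0,"y": 0,"z": 0,"rx": 0,"ry": 0,"rz": 0},{"x": 0,"y": 0,"z": 0,"rx": 0,"ry": 0,"rz": 0}]}}

```text
clock: 20.15
eef_pos: [0.5367, -0.4156, 0.1195]
tool_rot: [-3.14, 0.001, 0.066]
force: [-0.2, 1.0, -2.6]
opening: 0.52
grip_force: 25.0
```

Run:
```python
from h import *
print(delta(.5377,-.417,.01,3.7),env.get_obs()["opening"])
P,X,B=shots()
print(cyl(np.c_[X[:,:2],X[:,2]-.11],env.get_obs()["eef_pos"][:2],.07,.024))
m=(B[:,1]-B[:,2]>25)&(X[:,1]<-.3);print("tumbler z",np.percentile(X[m],[2,50,98],axis=0).round(3))
```

```text
(array([  0.9,   1.7, 109.5]), array([-0.1,  0. ,  0.1])) 0.5196608217867552
(array([ 0.53884513, -0.41222026]), np.int64(112))
tumbler z [[ 0.342 -0.446  0.133]
 [ 0.473 -0.363  0.575]
 [ 0.564 -0.302  0.668]]
```

Call:
{"op": "send_rows", "data": {"targets": [{"x": 0,"y": 0,"z": 0.025,"rx": 0,"ry": 0,"rz": 0},{"x": 0,"y": 0,"z": 0.025,"rx": 0,"ry": 0,"rz": 0},{"x": 0,"y": 0,"z": 0.025,"rx": 0,"ry": 0,"rz": 0},{"x": 0,"y": 0,"z": 0.018,"rx": 0,"ry": 0,"rz": 0},{"x": 0,"y": 0,"z": 0.008,"rx": 0,"ry": 0,"rz": 0},{"x": 0,"y": 0,"z": 0.005,"rx": 0,"ry": 0,"rz": 0},{"x": 0,"y": 0,"z": 0.003,"rx": 0,"ry": 0,"rz": 0},{"x": 0,"y": 0,"z": 0,"rx": 0,"ry": 0,"rz": 0},{"x": 0,"y": 0,"z": 0,"rx": 0,"ry": 0,"rz": 0},{"x": 0,"y": 0,"z": 0,"rx": 0,"ry": 0,"rz": 0}]}}

```text
clock: 21.25
eef_pos: [0.5372, -0.4179, 0.0117]
tool_rot: [3.141, -0.001, 0.064]
force: [-0.5, 0.2, -2.2]
opening: 0.52
grip_force: 25.0
```

Call:
{"op": "send_rows", "data": {"hand": -1, "targets": [{"x": 0,"y": 0,"z": 0,"rx": 0,"ry": 0,"rz": 0},{"x": 0,"y": 0,"z": 0,"rx": 0,"ry": 0,"rz": 0},{"x": 0,"y": 0,"z": 0,"rx": 0,"ry": 0,"rz": 0},{"x": 0,"y": 0,"z": 0,"rx": 0,"ry": 0,"rz": 0},{"x": 0,"y": 0,"z": -0.01,"rx": 0,"ry": 0,"rz": 0},{"x": 0,"y": 0,"z": -0.03,"rx": 0,"ry": 0,"rz": 0},{"x": 0,"y": 0,"z": -0.03,"rx": 0,"ry": 0,"rz": 0},{"x": 0,"y": 0,"z": -0.03,"rx": 0,"ry": 0,"rz": 0},{"x": 0,"y": 0,"z": 0,"rx": 0,"ry": 0,"rz": 0},{"x": 0,"y": 0,"z": 0,"rx": 0,"ry": 0,"rz": 0}]}}

```text
clock: 22.25
eef_pos: [0.5373, -0.4178, 0.1123]
tool_rot: [3.14, -0.002, 0.064]
force: [0.6, -0.2, -0.5]
opening: 1.003
grip_force: 0.0
```

Run:
```python
from h import *
print(delta(.4537,-.2144,.01,3.7))
P,X,B=shots(("side",))
print(cyl(X,np.array([.5377,-.417]),.078,.024))
```

```text
(array([ -70.5, -208.5,  101.9]), array([ 0.1, -0.1, -0. ]))
(array([ 0.53857618, -0.41612195]), np.int64(182))
```

Call:
{"op": "send_rows", "data": {"targets": [{"x": -0.0117,"y": -0.0347,"z": 0,"rx": 0,"ry": 0,"rz": 0},{"x": -0.0117,"y": -0.0347,"z": 0,"rx": 0,"ry": 0,"rz": 0},{"x": -0.0117,"y": -0.0347,"z": 0,"rx": 0,"ry": 0,"rz": 0},{"x": -0.0117,"y": -0.0347,"z": 0,"rx": 0,"ry": 0,"rz": 0},{"x": -0.0117,"y": -0.0347,"z": 0,"rx": 0,"ry": 0,"rz": 0},{"x": -0.0117,"y": -0.0347,"z": 0,"rx": 0,"ry": 0,"rz": 0},{"x": 0,"y": 0,"z": 0,"rx": 0,"ry": 0,"rz": 0},{"x": 0,"y": 0,"z": 0,"rx": 0,"ry": 0,"rz": 0},{"x": 0,"y": 0,"z": 0.03,"rx": 0,"ry": 0,"rz": 0},{"x": 0,"y": 0,"z": 0.03,"rx": 0,"ry": 0,"rz": 0}]}}

```text
clock: 23.3
eef_pos: [0.4546, -0.2162, 0.0505]
tool_rot: [3.14, -0.002, 0.062]
force: [0.6, 0.2, 0.1]
opening: 0.999
grip_force: 0.0
```

Call:
{"op": "send_rows", "data": {"targets": [{"x": 0,"y": 0,"z": 0.025,"rx": 0,"ry": 0,"rz": 0},{"x": 0,"y": 0,"z": 0.017,"rx": 0,"ry": 0,"rz": 0},{"x": 0,"y": 0,"z": 0,"rx": 0,"ry": 0,"rz": 0},{"x": 0,"y": 0,"z": 0,"rx": 0,"ry": 0,"rz": 0},{"x": 0,"y": 0,"z": 0,"rx": 0,"ry": 0,"rz": 0},{"x": 0,"y": 0,"z": 0,"rx": 0,"ry": 0,"rz": 0},{"x": 0,"y": 0,"z": 0,"rx": 0,"ry": 0,"rz": 0},{"x": 0,"y": 0,"z": 0,"rx": 0,"ry": 0,"rz": 0},{"x": 0,"y": 0,"z": 0,"rx": 0,"ry": 0,"rz": 0},{"x": 0,"y": 0,"z": 0,"rx": 0,"ry": 0,"rz": 0}]}}

```text
clock: 24.3
eef_pos: [0.4535, -0.2142, 0.009]
tool_rot: [3.141, -0.0, 0.064]
force: [-0.0, 0.5, -0.2]
opening: 1.0
grip_force: 0.0
```

Call:
{"op": "send_rows", "data": {"hand": 1, "squeeze": 25, "targets": [{"x": 0,"y": 0,"z": 0,"rx": 0,"ry": 0,"rz": 0},{"x": 0,"y": 0,"z": 0,"rx": 0,"ry": 0,"rz": 0},{"x": 0,"y": 0,"z": 0,"rx": 0,"ry": 0,"rz": 0},{"x": 0,"y": 0,"z": 0,"rx": 0,"ry": 0,"rz": 0},{"x": 0,"y": 0,"z": 0,"rx": 0,"ry": 0,"rz": 0},{"x": 0,"y": 0,"z": 0,"rx": 0,"ry": 0,"rz": 0},{"x": 0,"y": 0,"z": 0,"rx": 0,"ry": 0,"rz": 0},{"x": 0,"y": 0,"z": 0,"rx": 0,"ry": 0,"rz": 0},{"x": 0,"y": 0,"z": 0,"rx": 0,"ry": 0,"rz": 0},{"x": 0,"y": 0,"z": 0,"rx": 0,"ry": 0,"rz": 0}]}}

```text
clock: 25.3
eef_pos: [0.4535, -0.2144, 0.0089]
tool_rot: [3.141, -0.0, 0.064]
force: [0.5, -1.1, 0.1]
opening: 0.518
grip_force: 25.0
```

Run:
```python
from h import *
o=env.get_obs();print(o["eef_pos"],o["opening"],o["grip_force"]);print(delta(.4437,-.4138,.0115,3.7))
```

```text
[ 0.45351253 -0.21441658  0.00892868] 0.5183197031900963 24.996930956840515
(array([-22.6, 198.3,  -2.5]), array([ 0., -0., -0.]))
```

Call:
{"op": "send_rows", "data": {"targets": [{"x": 0,"y": 0,"z": -0.01,"rx": 0,"ry": 0,"rz": 0},{"x": 0,"y": 0,"z": -0.03,"rx": 0,"ry": 0,"rz": 0},{"x": 0,"y": 0,"z": -0.03,"rx": 0,"ry": 0,"rz": 0},{"x": 0,"y": 0,"z": -0.03,"rx": 0,"ry": 0,"rz": 0},{"x": -0.004,"y": 0.033,"z": 0,"rx": 0,"ry": 0,"rz": 0},{"x": -0.004,"y": 0.033,"z": 0,"rx": 0,"ry": 0,"rz": 0},{"x": -0.004,"y": 0.033,"z": 0,"rx": 0,"ry": 0,"rz": 0},{"x": -0.004,"y": 0.033,"z": 0,"rx": 0,"ry": 0,"rz": 0},{"x": -0.004,"y": 0.033,"z": 0,"rx": 0,"ry": 0,"rz": 0},{"x": -0.003,"y": 0.033,"z": 0,"rx": 0,"ry": 0,"rz": 0}]}}

```text
clock: 26.3
eef_pos: [0.4425, -0.4137, 0.109]
tool_rot: [-3.14, 0.001, 0.064]
force: [0.8, -0.1, -3.2]
opening: 0.517
grip_force: 25.0
```

Call:
{"op": "send_rows", "data": {"targets": [{"x": 0,"y": 0,"z": 0,"rx": 0,"ry": 0,"rz": 0},{"x": 0,"y": 0,"z": 0,"rx": 0,"ry": 0,"rz": 0},{"x": 0,"y": 0,"z": 0.025,"rx": 0,"ry": 0,"rz": 0},{"x": 0,"y": 0,"z": 0.025,"rx": 0,"ry": 0,"rz": 0},{"x": 0,"y": 0,"z": 0.025,"rx": 0,"ry": 0,"rz": 0},{"x": 0,"y": 0,"z": 0.015,"rx": 0,"ry": 0,"rz": 0},{"x": 0,"y": 0,"z": 0.006,"rx": 0,"ry": 0,"rz": 0},{"x": 0,"y": 0,"z": 0.003,"rx": 0,"ry": 0,"rz": 0},{"x": 0,"y": 0,"z": 0,"rx": 0,"ry": 0,"rz": 0},{"x": 0,"y": 0,"z": 0,"rx": 0,"ry": 0,"rz": 0}]}}

```text
clock: 27.3
eef_pos: [0.4438, -0.4138, 0.0109]
tool_rot: [3.14, -0.001, 0.064]
force: [-0.8, 0.0, -2.3]
opening: 0.517
grip_force: 25.0
```

Call:
{"op": "send_rows", "data": {"hand": -1, "targets": [{"x": 0,"y": 0,"z": 0,"rx": 0,"ry": 0,"rz": 0},{"x": 0,"y": 0,"z": 0,"rx": 0,"ry": 0,"rz": 0},{"x": 0,"y": 0,"z": 0,"rx": 0,"ry": 0,"rz": 0},{"x": 0,"y": 0,"z": 0,"rx": 0,"ry": 0,"rz": 0},{"x": 0,"y": 0,"z": 0,"rx": 0,"ry": 0,"rz": 0},{"x": 0,"y": 0,"z": -0.01,"rx": 0,"ry": 0,"rz": 0},{"x": 0,"y": 0,"z": -0.03,"rx": 0,"ry": 0,"rz": 0},{"x": 0,"y": 0,"z": -0.03,"rx": 0,"ry": 0,"rz": 0},{"x": 0,"y": 0,"z": -0.03,"rx": 0,"ry": 0,"rz": 0},{"x": 0,"y": 0,"z": -0.02,"rx": 0,"ry": 0,"rz": 0}]}}

```text
clock: 28.3
eef_pos: [0.4439, -0.414, 0.133]
tool_rot: [3.139, -0.002, 0.064]
force: [0.6, -0.7, -0.6]
opening: 1.0
grip_force: 0.0
```

```bash
cat >> h.py <<'E'
def mould(X,P,c0,st):
    """centre and stub yaw (deg) of a mould near c0: cloud, network marks and colour-free stub points"""
    cc,n=cyl(X,np.array(c0),.064,.026);e=[]
    for p in P.values():
        for d in mark_of(p,"inlet1"):
            w=plane(p,[d["uv"]],.018)[0,:2]-cc
            if .03<np.hypot(*w)<.055 and d["conf"]>.2:e.append((np.degrees(np.arctan2(w[1],w[0])).round(1),round(d["conf"],2)))
    dd=X[:,:2]-cc;r=np.hypot(*dd.T);m=(r>.031)&(r<.041)&(X[:,2]>.012)&(X[:,2]<.03)
    a=np.degrees(np.angle(np.mean(dd[m]@[1,1j]))) if m.any() else None
    return cc.round(4),int(n),"marks",e,"cloud",int(m.sum()),a
E
python3 - <<'E'
from h import *
P,X,B=shots()
for c0 in((.628,.212),(.518,.311),(.438,.2)):print(mould(X,P,c0,0))
for c0 in((.5386,-.416),(.4437,-.4138)):print(cyl(X,np.array(c0),.078,.024))
a=P["top"]["image"][150:280,140:230];b=P["side"]["image"][200:330,160:290]
cv2.imwrite("pics/m.png",np.hstack([cv2.resize(a,None,fx=4,fy=4,interpolation=cv2.INTER_CUBIC),cv2.resize(b,None,fx=3.3846,fy=4,interpolation=cv2.INTER_CUBIC)]))
E
```

```text
(array([0.6278, 0.2124]), 234, 'marks', [(np.float64(35.5), 0.57), (np.float64(18.1), 0.84)], 'cloud', 22, np.float64(38.29873573243596))
(array([0.5181, 0.311 ]), 275, 'marks', [(np.float64(130.4), 0.92)], 'cloud', 43, np.float64(126.98866181210572))
(array([0.4381, 0.1996]), 247, 'marks', [(np.float64(167.8), 0.64), (np.float64(154.3), 0.58)], 'cloud', 45, np.float64(162.7618545199888))
(array([ 0.53735798, -0.41515438]), np.int64(310))
(array([ 0.44525091, -0.41204563]), np.int64(229))
```

View pics/m.png

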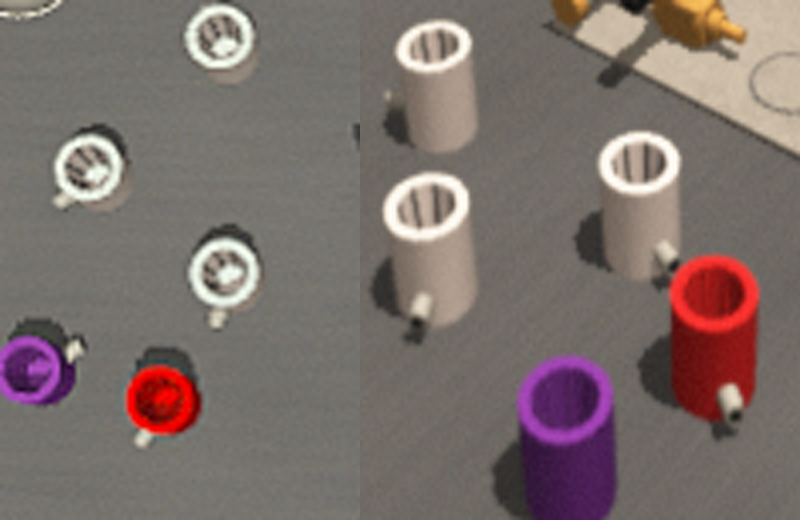

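```bash
cat >> h.py <<'E'
def stub(X,cc,zb=0.):
    d=X[:,:2]-cc;r=np.hypot(*d.T);z=X[:,2]-zb-.018
    k=(r>.0295)&(r<.044)&(abs(z)<.0095);best=None
    for y0 in np.radians(np.arange(0,360,5)):
        def pts(y):
            u=d[k]@[np.cos(y),np.sin(y)];v=d[k]@[-np.sin(y),np.cos(y)];return u,v
        u,v=pts(y0);s=(u>.028)&(abs(v)<.009)
        f=lambda y:abs(np.hypot(-d[k][s]@[np.sin(y[0]),-np.cos(y[0])],z[k][s])-.0065)
        if s.sum()<6: continue
        q=least_squares(f,[y0],loss="soft_l1",f_scale=.0015)
        c=np.sum(np.exp(-(q.fun/.0015)**2)) 
        if best is None or c>best[0]: best=(c,np.degrees(q.x[0]),int(s.sum()))
    return best
E
python3 - <<'E'
from h import *
P,X,B=shots()
for c in((.6278,.2124),(.5181,.311),(.4381,.1996),(.336,.247)):print(c,stub(X,np.array(c)))
print(delta(.4381,.1996,.133,162.5),env.get_obs()["q"].round(2))
E
```

```text
(0.6278, 0.2124) (np.float64(12.941033586409336), np.float64(31.63335870063616), 24)
(0.5181, 0.311) (np.float64(32.84305779071146), np.float64(124.35581965499408), 59)
(0.4381, 0.1996) (np.float64(30.208451543222182), np.float64(164.81253026221728), 55)
(0.336, 0.247) (np.float64(29.18008611396536), np.float64(148.06958235272654), 54)
(array([  34.7, -611.5,   -3.4]), array([-1.000e-01, -1.000e-01, -1.588e+02])) [ 0.69  0.45  0.    1.76 -0.    0.93 -0.81]
```

Call:
{"op": "send_rows", "data": {"targets": [{"x": 0.0027,"y": -0.047,"z": 0,"rx": 0,"ry": 0,"rz": 0},{"x": 0.0027,"y": -0.047,"z": 0,"rx": 0,"ry": 0,"rz": 0},{"x": 0.0027,"y": -0.047,"z": 0,"rx": 0,"ry": 0,"rz": 0},{"x": 0.0027,"y": -0.047,"z": 0,"rx": 0,"ry": 0,"rz": 0},{"x": 0.0027,"y": -0.047,"z": 0,"rx": 0,"ry": 0,"rz": 0},{"x": 0.0027,"y": -0.047,"z": 0,"rx": 0,"ry": 0,"rz": 0},{"x": 0.0027,"y": -0.047,"z": 0,"rx": 0,"ry": 0,"rz": 0},{"x": 0.0027,"y": -0.047,"z": 0,"rx": 0,"ry": 0,"rz": 0},{"x": 0.0027,"y": -0.047,"z": 0,"rx": 0,"ry": 0,"rz": 0},{"x": 0.0027,"y": -0.047,"z": 0,"rx": 0,"ry": 0,"rz": 0}]}}

```text
clock: 29.8
eef_pos: [0.4395, 0.0593, 0.1298]
tool_rot: [3.142, 0.0, 0.064]
force: [1.2, -0.2, -0.2]
opening: 1.0
grip_force: 0.0
```

Call:
{"op": "send_rows", "data": {"targets": [{"x": 0.0027,"y": -0.047,"z": 0,"rx": 0,"ry": 0,"rz": 0},{"x": 0.0027,"y": -0.047,"z": 0,"rx": 0,"ry": 0,"rz": 0},{"x": 0.0027,"y": -0.047,"z": 0,"rx": 0,"ry": 0,"rz": 0},{"x": 0,"y": 0,"z": 0,"rx": 0,"ry": 0,"rz": -8.5},{"x": 0,"y": 0,"z": 0,"rx": 0,"ry": 0,"rz": -8.5},{"x": 0,"y": 0,"z": 0,"rx": 0,"ry": 0,"rz": -8.5},{"x": 0,"y": 0,"z": 0,"rx": 0,"ry": 0,"rz": -8.5},{"x": 0,"y": 0,"z": 0,"rx": 0,"ry": 0,"rz": -8.5},{"x": 0,"y": 0,"z": 0,"rx": 0,"ry": 0,"rz": -8.5},{"x": 0,"y": 0,"z": 0,"rx": 0,"ry": 0,"rz": -8.5}]}}

```text
clock: 30.8
eef_pos: [0.4388, 0.1986, 0.1295]
tool_rot: [-3.141, 0.0, 1.109]
force: [0.5, 0.3, -0.7]
opening: 1.001
grip_force: 0.0
```

Call:
{"op": "send_rows", "data": {"targets": [{"x": 0,"y": 0,"z": 0,"rx": 0,"ry": 0,"rz": -8.5},{"x": 0,"y": 0,"z": 0,"rx": 0,"ry": 0,"rz": -8.5},{"x": 0,"y": 0,"z": 0,"rx": 0,"ry": 0,"rz": -8.5},{"x": 0,"y": 0,"z": 0,"rx": 0,"ry": 0,"rz": -8.5},{"x": 0,"y": 0,"z": 0,"rx": 0,"ry": 0,"rz": -8.5},{"x": 0,"y": 0,"z": 0,"rx": 0,"ry": 0,"rz": -8.5},{"x": 0,"y": 0,"z": 0,"rx": 0,"ry": 0,"rz": -8.5},{"x": 0,"y": 0,"z": 0,"rx": 0,"ry": 0,"rz": -8.5},{"x": 0,"y": 0,"z": 0,"rx": 0,"ry": 0,"rz": -8.5},{"x": 0,"y": 0,"z": 0,"rx": 0,"ry": 0,"rz": -8.5}]}}

```text
clock: 31.8
eef_pos: [0.4388, 0.1986, 0.1295]
tool_rot: [-3.141, -0.001, 2.592]
force: [-0.4, -0.2, -0.3]
opening: 1.002
grip_force: 0.0
```

Run:
```python
from h import *
P,X,B=shots()
for c0 in((.628,.2124),(.518,.311),(.438,.2)):print(cyl(X,np.array(c0),.064,.026))
print(delta(.4381,.1996,.005,164.5))
```

```text
(array([0.62237205, 0.20506718]), np.int64(85))
(array([0.51820359, 0.31121006]), np.int64(241))
(array([0.43816858, 0.19944631]), np.int64(228))
(array([  1. ,   0.5, 124.4]), array([ -0. ,  -0.1, -16.3]))
```

Call:
{"op": "send_rows", "data": {"targets": [{"x": 0.001,"y": 0,"z": 0,"rx": 0,"ry": 0,"rz": -8.1},{"x": 0,"y": 0,"z": 0,"rx": 0,"ry": 0,"rz": -8.2},{"x": 0,"y": 0,"z": 0.03,"rx": 0,"ry": 0,"rz": 0},{"x": 0,"y": 0,"z": 0.03,"rx": 0,"ry": 0,"rz": 0},{"x": 0,"y": 0,"z": 0.03,"rx": 0,"ry": 0,"rz": 0},{"x": 0,"y": 0,"z": 0.02,"rx": 0,"ry": 0,"rz": 0},{"x": 0,"y": 0,"z": 0.014,"rx": 0,"ry": 0,"rz": 0},{"x": 0,"y": 0,"z": 0,"rx": 0,"ry": 0,"rz": 0},{"x": 0,"y": 0,"z": 0,"rx": 0,"ry": 0,"rz": 0},{"x": 0,"y": 0,"z": 0,"rx": 0,"ry": 0,"rz": 0}]}}

```text
clock: 32.9
eef_pos: [0.4389, 0.1997, 0.0068]
tool_rot: [3.141, 0.001, 2.87]
force: [0.0, -0.8, 0.3]
opening: 0.998
grip_force: 0.0
```

Call:
{"op": "send_rows", "data": {"hand": 1, "squeeze": 35, "targets": [{"x": 0,"y": 0,"z": 0,"rx": 0,"ry": 0,"rz": 0},{"x": 0,"y": 0,"z": 0,"rx": 0,"ry": 0,"rz": 0},{"x": 0,"y": 0,"z": 0,"rx": 0,"ry": 0,"rz": 0},{"x": 0,"y": 0,"z": 0,"rx": 0,"ry": 0,"rz": 0},{"x": 0,"y": 0,"z": 0,"rx": 0,"ry": 0,"rz": 0},{"x": 0,"y": 0,"z": 0,"rx": 0,"ry": 0,"rz": 0},{"x": 0,"y": 0,"z": 0,"rx": 0,"ry": 0,"rz": 0},{"x": 0,"y": 0,"z": 0,"rx": 0,"ry": 0,"rz": 0},{"x": 0,"y": 0,"z": 0,"rx": 0,"ry": 0,"rz": 0},{"x": 0,"y": 0,"z": 0,"rx": 0,"ry": 0,"rz": 0}]}}

```text
clock: 33.9
eef_pos: [0.4381, 0.1991, 0.0059]
tool_rot: [-3.141, 0.0, 2.871]
force: [-1.2, -0.7, 2.5]
opening: 0.559
grip_force: 35.0
```

Call:
{"op": "send_rows", "data": {"targets": [{"x": 0,"y": 0,"z": -0.02,"rx": 0,"ry": 0,"rz": 0},{"x": 0,"y": 0,"z": -0.03,"rx": 0,"ry": 0,"rz": 0},{"x": 0,"y": 0,"z": -0.03,"rx": 0,"ry": 0,"rz": 0},{"x": 0,"y": 0,"z": -0.04,"rx": 0,"ry": 0,"rz": 0},{"x": 0,"y": 0,"z": 0,"rx": 0,"ry": 0,"rz": 8},{"x": 0,"y": 0,"z": 0,"rx": 0,"ry": 0,"rz": 8},{"x": 0,"y": 0,"z": 0,"rx": 0,"ry": 0,"rz": 8},{"x": 0,"y": 0,"z": 0,"rx": 0,"ry": 0,"rz": 8},{"x": 0,"y": 0,"z": 0,"rx": 0,"ry": 0,"rz": 8},{"x": 0,"y": 0,"z": 0,"rx": 0,"ry": 0,"rz": 8}]}}

```text
clock: 34.9
eef_pos: [0.4374, 0.1989, 0.1251]
tool_rot: [-3.14, -0.0, 2.027]
force: [-0.3, 0.7, -4.0]
opening: 0.555
grip_force: 35.0
```

Call:
{"op": "send_rows", "data": {"targets": [{"x": 0,"y": 0,"z": 0,"rx": 0,"ry": 0,"rz": 8},{"x": 0,"y": 0,"z": 0,"rx": 0,"ry": 0,"rz": 8},{"x": 0,"y": 0,"z": 0,"rx": 0,"ry": 0,"rz": 8},{"x": 0,"y": 0,"z": 0,"rx": 0,"ry": 0,"rz": 8},{"x": 0,"y": 0,"z": 0,"rx": 0,"ry": 0,"rz": 8},{"x": 0,"y": 0,"z": 0,"rx": 0,"ry": 0,"rz": 8},{"x": 0,"y": 0,"z": 0,"rx": 0,"ry": 0,"rz": 8},{"x": 0,"y": 0,"z": 0,"rx": 0,"ry": 0,"rz": 8},{"x": 0,"y": 0,"z": 0,"rx": 0,"ry": 0,"rz": 8},{"x": 0,"y": 0,"z": 0,"rx": 0,"ry": 0,"rz": 8}]}}

```text
clock: 35.9
eef_pos: [0.4373, 0.199, 0.125]
tool_rot: [-3.141, 0.002, 0.631]
force: [0.5, 0.4, -3.4]
opening: 0.557
grip_force: 35.0
```

Run:
```python
from h import *
P,X,B=shots();o=env.get_obs()
t=o["eef_pos"];c,n=cyl(np.c_[X[:,:2],X[:,2]-.12],t[:2],.064,.026);print(t,c,n)
print([stub(X,t[:2],z) for z in(.11,.115,.12)],np.degrees(o["tool_rot"][2]))
b1=RS@[0,-.115]+S0;print(b1,delta(b1[0],b1[1],.012,3.7))
```

```text
[0.43739768 0.19900753 0.12513518] [0.43289734 0.21128832] 187
[(np.float64(2.182586917694415), np.float64(48.96042485329488), 6), (np.float64(9.603659403483267), np.float64(39.58584663029626), 24), (np.float64(15.735248485619124), np.float64(35.76500121608098), 31)] 36.47708626886811
[ 0.45942122 -0.2137603 ] (array([-227.5,  345. ,  113.4]), array([ 0. ,  0.1, 32.8]))
```

Call:
{"op": "send_rows", "data": {"targets": [{"x": 0,"y": 0,"z": 0,"rx": 0,"ry": 0,"rz": 8.2},{"x": 0,"y": 0,"z": 0,"rx": 0,"ry": 0,"rz": 8.2},{"x": 0,"y": 0,"z": 0,"rx": 0,"ry": 0,"rz": 8.2},{"x": 0,"y": 0,"z": 0,"rx": 0,"ry": 0,"rz": 8.2},{"x": -0.0005,"y": 0.041,"z": 0,"rx": 0,"ry": 0,"rz": 0},{"x": -0.0005,"y": 0.041,"z": 0,"rx": 0,"ry": 0,"rz": 0},{"x": -0.0005,"y": 0.041,"z": 0,"rx": 0,"ry": 0,"rz": 0},{"x": -0.0005,"y": 0.041,"z": 0,"rx": 0,"ry": 0,"rz": 0},{"x": -0.0005,"y": 0.041,"z": 0,"rx": 0,"ry": 0,"rz": 0},{"x": -0.0005,"y": 0.041,"z": 0,"rx": 0,"ry": 0,"rz": 0}]}}

```text
clock: 37.0
eef_pos: [0.4504, -0.0479, 0.1255]
tool_rot: [-3.141, 0.0, 0.069]
force: [1.2, -0.3, -3.4]
opening: 0.56
grip_force: 35.0
```

Call:
{"op": "send_rows", "data": {"targets": [{"x": -0.0005,"y": 0.041,"z": 0,"rx": 0,"ry": 0,"rz": 0},{"x": -0.0005,"y": 0.041,"z": 0,"rx": 0,"ry": 0,"rz": 0},{"x": -0.0005,"y": 0.041,"z": 0,"rx": 0,"ry": 0,"rz": 0},{"x": 0,"y": 0.044,"z": 0,"rx": 0,"ry": 0,"rz": 0},{"x": 0,"y": 0,"z": 0,"rx": 0,"ry": 0,"rz": 0},{"x": 0,"y": 0,"z": 0.03,"rx": 0,"ry": 0,"rz": 0},{"x": 0,"y": 0,"z": 0.03,"rx": 0,"ry": 0,"rz": 0},{"x": 0,"y": 0,"z": 0.01,"rx": 0,"ry": 0,"rz": 0},{"x": 0,"y": 0,"z": 0,"rx": 0,"ry": 0,"rz": 0},{"x": 0,"y": 0,"z": 0,"rx": 0,"ry": 0,"rz": 0}]}}

```text
clock: 38.0
eef_pos: [0.4608, -0.2131, 0.0565]
tool_rot: [3.141, -0.001, 0.066]
force: [0.3, -0.2, -4.5]
opening: 0.559
grip_force: 35.0
```

Run:
```python
from h import *
P,X,B=shots();o=env.get_obs()
t=o["eef_pos"];c,n=cyl(np.c_[X[:,:2],X[:,2]-.045],t[:2],.064,.026);print(t,c,n,o["opening"])
print([stub(X,t[:2],z) for z in(.045,.05)],np.degrees(o["tool_rot"][2]))
b1=RS@[0,-.115]+S0;print(b1,delta(b1[0],b1[1],.012,3.7))
# re-estimate bay ring/nozzle marks
for p in P.values():
    for q,z in(("bay1",.006),("nozzle1",.024)):print(q,[(sf(plane(p,[d["uv"]],z)[0]).round(3).tolist(),round(d["conf"],2)) for d in mark_of(p,q)])
```

```text
[ 0.46133581 -0.21347791  0.05717723] [ 0.46112652 -0.21172211] 120 0.556616319563416
[(np.float64(3.8301809322333464), np.float64(10.278671514932403), 8), (np.float64(6.686955176377592), np.float64(3.363853835027097), 11)] 3.721613695059186
[ 0.45942122 -0.2137603 ] (array([-2. ,  0.1, 45.2]), array([ 0.1, -0.1,  0. ]))
bay1 [([0.002, 0.107], 0.97), ([-0.008, -0.111], 0.96), ([0.008, 0.0], 0.58), ([0.283, 0.459], 0.5), ([0.06, -0.315], 0.29)]
nozzle1 [([0.054, -0.119], 0.9), ([0.056, 0.005], 0.82), ([0.049, 0.107], 0.78), ([-0.037, -0.306], 0.23)]
bay1 [([0.003, 0.114], 0.81), ([0.015, -0.017], 0.79), ([0.009, -0.134], 0.55), ([0.016, -0.311], 0.25)]
nozzle1 [([0.039, 0.121], 0.79), ([0.054, -0.121], 0.57), ([0.059, 0.009], 0.55), ([0.073, 0.415], 0.46)]
```

Run:
```python
from h import *
from scipy.ndimage import map_coordinates
for n in("top","side"):
  p=optics.camera(n);g=p["image"].mean(2).astype(float)
  for bx in((0,0),(0,.115)):
    best=[]
    th=np.linspace(0,2*np.pi,90,endpoint=False);res=[]
    for dx in np.arange(-.012,.013,.001):
      for dy in np.arange(-.012,.013,.001):
        for r in(.031,.032,.033):
          L=[]
          for rr in(r,r-.006,r+.006):
            w=(np.c_[bx[0]+dx+rr*np.cos(th),bx[1]+dy+rr*np.sin(th)])@RS.T+S0
            uv=proj(p,np.c_[w,np.full(90,.006)]);L.append(map_coordinates(g,uv[:,::-1].T,order=1))
          res.append((np.mean(np.clip((L[1]+L[2])/2-L[0],-10,30)),dx,dy,r))
    res.sort(reverse=True);print(n,bx,np.round(res[:2],4).tolist())
```

```text
top (0, 0) [[21.8395, 0.001, -0.001, 0.032], [21.7734, 0.001, -0.001, 0.031]]
top (0, 0.115) [[18.9136, 0.001, -0.001, 0.031], [18.6725, 0.001, 0.0, 0.031]]
side (0, 0) [[18.1442, 0.003, -0.001, 0.032], [17.937, 0.003, -0.002, 0.032]]
side (0, 0.115) [[18.0366, 0.003, -0.001, 0.032], [17.4437, 0.003, -0.001, 0.031]]
```

Call:
{"op": "send_rows", "data": {"targets": [{"x": 0,"y": 0.001,"z": 0.015,"rx": 0,"ry": 0,"rz": 0},{"x": 0,"y": 0,"z": 0.015,"rx": 0,"ry": 0,"rz": 0},{"x": 0,"y": 0,"z": 0.008,"rx": 0,"ry": 0,"rz": 0},{"x": 0,"y": 0,"z": 0.004,"rx": 0,"ry": 0,"rz": 0},{"x": 0,"y": 0,"z": 0.002,"rx": 0,"ry": 0,"rz": 0},{"x": 0,"y": 0,"z": 0.001,"rx": 0,"ry": 0,"rz": 0},{"x": 0,"y": 0,"z": 0,"rx": 0,"ry": 0,"rz": 0},{"x": 0,"y": 0,"z": 0,"rx": 0,"ry": 0,"rz": 0},{"x": 0,"y": 0,"z": 0,"rx": 0,"ry": 0,"rz": 0},{"x": 0,"y": 0,"z": 0,"rx": 0,"ry": 0,"rz": 0}]}}

```text
clock: 39.4
eef_pos: [0.4602, -0.2142, 0.0119]
tool_rot: [3.142, -0.0, 0.064]
force: [-3.4, 1.8, 6.5]
opening: 0.561
grip_force: 35.0
```

Call:
{"op": "send_rows", "data": {"hand": -1, "targets": [{"x": 0,"y": 0,"z": 0,"rx": 0,"ry": 0,"rz": 0},{"x": 0,"y": 0,"z": 0,"rx": 0,"ry": 0,"rz": 0},{"x": 0,"y": 0,"z": 0,"rx": 0,"ry": 0,"rz": 0},{"x": 0,"y": 0,"z": 0,"rx": 0,"ry": 0,"rz": 0},{"x": 0,"y": 0,"z": 0,"rx": 0,"ry": 0,"rz": 0},{"x": 0,"y": 0,"z": -0.01,"rx": 0,"ry": 0,"rz": 0},{"x": 0,"y": 0,"z": -0.03,"rx": 0,"ry": 0,"rz": 0},{"x": 0,"y": 0,"z": -0.03,"rx": 0,"ry": 0,"rz": 0},{"x": 0,"y": 0,"z": -0.03,"rx": 0,"ry": 0,"rz": 0},{"x": 0,"y": 0,"z": -0.02,"rx": 0,"ry": 0,"rz": 0}]}}

```text
clock: 40.4
eef_pos: [0.4611, -0.2146, 0.1338]
tool_rot: [3.14, -0.003, 0.064]
force: [0.7, 0.4, -0.2]
opening: 1.002
grip_force: 0.0
```

Call:
{"op": "send_rows", "data": {"targets": [{"x": 0.005,"y": -0.048,"z": 0,"rx": 0,"ry": 0,"rz": 0},{"x": 0.005,"y": -0.048,"z": 0,"rx": 0,"ry": 0,"rz": 0},{"x": 0.005,"y": -0.048,"z": 0,"rx": 0,"ry": 0,"rz": 0},{"x": 0.005,"y": -0.048,"z": 0,"rx": 0,"ry": 0,"rz": 0},{"x": 0.005,"y": -0.048,"z": 0,"rx": 0,"ry": 0,"rz": 0},{"x": 0.005,"y": -0.048,"z": 0,"rx": 0,"ry": 0,"rz": 0},{"x": 0.005,"y": -0.048,"z": 0,"rx": 0,"ry": 0,"rz": 0},{"x": 0.005,"y": -0.048,"z": 0,"rx": 0,"ry": 0,"rz": 0},{"x": 0.005,"y": -0.048,"z": 0,"rx": 0,"ry": 0,"rz": 0},{"x": 0.005,"y": -0.048,"z": 0,"rx": 0,"ry": 0,"rz": 0}]}}

```text
clock: 41.4
eef_pos: [0.4794, 0.2698, 0.1318]
tool_rot: [3.142, -0.001, 0.064]
force: [0.7, -0.1, 0.8]
opening: 0.994
grip_force: 0.0
```

```bash
sed -i 's/^S0=.*;YS/S0=np.array([.4541,-.0999]);YS/' h.py
cat > look.py <<'E'
from h import *
import sys
P,X,B=shots();o=env.get_obs();print(o["clock"],o["eef_pos"],levers(X,B))
for k,c in enumerate([(0,-.115),(0,0),(0,.115)]):
    c=RS@c+S0;Z=X.copy();Z[:,2]-=.006
    w,n=cyl(Z,c,.064,.026)
    if n>80: print("bay",k+1,"err mm",(1000*(sf(w)-sf(c))).round(1),n,"stub yaw",stub(X,w,.006))
for nm,c in(("A",(.628,.2124)),("B",(.518,.311))):
    w,n=cyl(X,np.array(c),.064,.026)
    if n>50:print(nm,w.round(4),n,stub(X,w))
E
python3 - <<'E'
from look import *
print(delta(.5182,.3112,.13,124.4))
E
```

```text
41.5 [0.47789508 0.27609751 0.13190201] {1: (122, np.float64(92.3)), 2: (126, np.float64(92.8)), 3: (150, np.float64(92.8))}
bay 1 err mm [-2.4  1.7] 185 stub yaw (np.float64(15.0526757228032), np.float64(4.002010500307614), 26)
A [0.6171 0.1939] 96 (np.float64(8.067429328293395), np.float64(138.81337941545408), 21)
B [0.5183 0.3111] 239 (np.float64(23.652326861455194), np.float64(124.85034648175868), 44)
(array([ 42.8, -32. ,   2.1]), array([-1.000e-01, -3.000e-01, -1.202e+02]))
```

Call:
{"op": "send_rows", "data": {"targets": [{"x": 0.021,"y": -0.016,"z": 0,"rx": 0,"ry": 0,"rz": 0},{"x": 0.022,"y": -0.016,"z": 0,"rx": 0,"ry": 0,"rz": 0},{"x": 0,"y": 0,"z": 0,"rx": 0,"ry": 0,"rz": -8.06},{"x": 0,"y": 0,"z": 0,"rx": 0,"ry": 0,"rz": -8.06},{"x": 0,"y": 0,"z": 0,"rx": 0,"ry": 0,"rz": -8.06},{"x": 0,"y": 0,"z": 0,"rx": 0,"ry": 0,"rz": -8.06},{"x": 0,"y": 0,"z": 0,"rx": 0,"ry": 0,"rz": -8.06},{"x": 0,"y": 0,"z": 0,"rx": 0,"ry": 0,"rz": -8.06},{"x": 0,"y": 0,"z": 0,"rx": 0,"ry": 0,"rz": -8.06},{"x": 0,"y": 0,"z": 0,"rx": 0,"ry": 0,"rz": -8.06}]}}

```text
clock: 42.5
eef_pos: [0.5204, 0.3016, 0.1314]
tool_rot: [3.141, 0.001, 1.195]
force: [0.7, -0.1, -0.1]
opening: 0.999
grip_force: 0.0
```

Call:
{"op": "send_rows", "data": {"targets": [{"x": 0,"y": 0,"z": 0,"rx": 0,"ry": 0,"rz": -8.06},{"x": 0,"y": 0,"z": 0,"rx": 0,"ry": 0,"rz": -8.06},{"x": 0,"y": 0,"z": 0,"rx": 0,"ry": 0,"rz": -8.06},{"x": 0,"y": 0,"z": 0,"rx": 0,"ry": 0,"rz": -8.06},{"x": 0,"y": 0,"z": 0,"rx": 0,"ry": 0,"rz": -8.06},{"x": 0,"y": 0,"z": 0,"rx": 0,"ry": 0,"rz": -8.06},{"x": 0,"y": 0,"z": 0,"rx": 0,"ry": 0,"rz": -8.06},{"x": 0,"y": 0,"z": 0,"rx": 0,"ry": 0,"rz": 0},{"x": 0,"y": 0,"z": 0,"rx": 0,"ry": 0,"rz": 0},{"x": 0,"y": 0,"z": 0,"rx": 0,"ry": 0,"rz": 0}]}}

```text
clock: 43.5
eef_pos: [0.5204, 0.3022, 0.1311]
tool_rot: [3.142, 0.001, 2.172]
force: [-0.1, 0.9, 0.3]
opening: 0.999
grip_force: 0.0
```

Run:
```python
from look import *
w,n=cyl(X,np.array([.518,.311]),.064,.026);print(w,n,delta(w[0],w[1],.0055,124.6))
```

```text
43.6 [0.52022689 0.30257377 0.1310001 ] {1: (119, np.float64(92.0)), 2: (123, np.float64(92.1)), 3: (162, np.float64(93.4))}
bay 1 err mm [-2.6  1.5] 178 stub yaw (np.float64(13.40173693834288), np.float64(4.1488318880192), 26)
A [0.6227 0.2041] 86 (np.float64(19.063089158061533), np.float64(108.90378144953942), 34)
B [0.5183 0.3112] 243 (np.float64(23.79039983341791), np.float64(124.68251519696508), 46)
[0.51827281 0.31118749] 243 (array([  8.3,   3.3, 125.5]), array([ 0. ,  0. , -0.1]))
```

Call:
{"op": "send_rows", "data": {"targets": [{"x": 0.008,"y": 0.003,"z": 0,"rx": 0,"ry": 0,"rz": 0},{"x": 0,"y": 0,"z": 0,"rx": 0,"ry": 0,"rz": 0},{"x": 0,"y": 0,"z": 0.03,"rx": 0,"ry": 0,"rz": 0},{"x": 0,"y": 0,"z": 0.03,"rx": 0,"ry": 0,"rz": 0},{"x": 0,"y": 0,"z": 0.03,"rx": 0,"ry": 0,"rz": 0},{"x": 0,"y": 0,"z": 0.02,"rx": 0,"ry": 0,"rz": 0},{"x": 0,"y": 0,"z": 0.015,"rx": 0,"ry": 0,"rz": 0},{"x": 0,"y": 0,"z": 0,"rx": 0,"ry": 0,"rz": 0},{"x": 0,"y": 0,"z": 0,"rx": 0,"ry": 0,"rz": 0},{"x": 0,"y": 0,"z": 0,"rx": 0,"ry": 0,"rz": 0}]}}

```text
clock: 44.6
eef_pos: [0.5189, 0.3118, 0.0071]
tool_rot: [3.139, 0.0, 2.174]
force: [-0.7, -0.5, -0.6]
opening: 0.999
grip_force: 0.0
```

Call:
{"op": "send_rows", "data": {"hand": 1, "squeeze": 35, "targets": [{"x": 0,"y": 0,"z": 0,"rx": 0,"ry": 0,"rz": 0},{"x": 0,"y": 0,"z": 0,"rx": 0,"ry": 0,"rz": 0},{"x": 0,"y": 0,"z": 0,"rx": 0,"ry": 0,"rz": 0},{"x": 0,"y": 0,"z": 0,"rx": 0,"ry": 0,"rz": 0},{"x": 0,"y": 0,"z": 0,"rx": 0,"ry": 0,"rz": 0},{"x": 0,"y": 0,"z": 0,"rx": 0,"ry": 0,"rz": 0},{"x": 0,"y": 0,"z": 0,"rx": 0,"ry": 0,"rz": 0},{"x": 0,"y": 0,"z": 0,"rx": 0,"ry": 0,"rz": 0},{"x": 0,"y": 0,"z": 0,"rx": 0,"ry": 0,"rz": 0},{"x": 0,"y": 0,"z": 0,"rx": 0,"ry": 0,"rz": 0}]}}

```text
clock: 45.6
eef_pos: [0.5184, 0.3112, 0.006]
tool_rot: [3.141, 0.0, 2.174]
force: [1.1, 0.7, 0.9]
opening: 0.557
grip_force: 35.0
```

Call:
{"op": "send_rows", "data": {"targets": [{"x": 0,"y": 0,"z": -0.02,"rx": 0,"ry": 0,"rz": 0},{"x": 0,"y": 0,"z": -0.03,"rx": 0,"ry": 0,"rz": 0},{"x": 0,"y": 0,"z": -0.03,"rx": 0,"ry": 0,"rz": 0},{"x": 0,"y": 0,"z": -0.04,"rx": 0,"ry": 0,"rz": 0},{"x": 0,"y": 0,"z": 0,"rx": 0,"ry": 0,"rz": 8},{"x": 0,"y": 0,"z": 0,"rx": 0,"ry": 0,"rz": 8},{"x": 0,"y": 0,"z": 0,"rx": 0,"ry": 0,"rz": 8},{"x": 0,"y": 0,"z": 0,"rx": 0,"ry": 0,"rz": 8},{"x": 0,"y": 0,"z": 0,"rx": 0,"ry": 0,"rz": 8},{"x": 0,"y": 0,"z": 0,"rx": 0,"ry": 0,"rz": 8}]}}

```text
clock: 46.6
eef_pos: [0.5166, 0.31, 0.1244]
tool_rot: [-3.139, 0.003, 1.331]
force: [-0.2, -0.1, -4.1]
opening: 0.562
grip_force: 35.0
```

Call:
{"op": "send_rows", "data": {"targets": [{"x": 0,"y": 0,"z": 0,"rx": 0,"ry": 0,"rz": 8},{"x": 0,"y": 0,"z": 0,"rx": 0,"ry": 0,"rz": 8},{"x": 0,"y": 0,"z": 0,"rx": 0,"ry": 0,"rz": 8},{"x": 0,"y": 0,"z": 0,"rx": 0,"ry": 0,"rz": 8},{"x": 0,"y": 0,"z": 0,"rx": 0,"ry": 0,"rz": 8},{"x": 0,"y": 0,"z": 0,"rx": 0,"ry": 0,"rz": 8},{"x": 0,"y": 0,"z": 0,"rx": 0,"ry": 0,"rz": 8},{"x": 0,"y": 0,"z": 0,"rx": 0,"ry": 0,"rz": 8},{"x": 0,"y": 0,"z": 0,"rx": 0,"ry": 0,"rz": 8},{"x": 0,"y": 0,"z": 0,"rx": 0,"ry": 0,"rz": 0.9}]}}

```text
clock: 47.6
eef_pos: [0.5167, 0.3102, 0.1245]
tool_rot: [3.14, 0.003, 0.063]
force: [-0.8, -0.6, -5.2]
opening: 0.558
grip_force: 35.0
```

Run:
```python
from look import *
t=o["eef_pos"];print([stub(X,t[:2],z) for z in(.12,.125)],o["opening"])
b=RS@[0,.000]+S0;print(delta(b[0],b[1],.012,3.7))
im=P["side"]["image"];cv2.imwrite("pics/s4.png",cv2.resize(im[80:380,80:400],None,fx=2,fy=2))
```

```text
47.7 [0.51708649 0.31064775 0.12491409] {1: (122, np.float64(91.9)), 2: (123, np.float64(92.7)), 3: (153, np.float64(92.9))}
bay 1 err mm [-1.9  1.9] 179 stub yaw (np.float64(12.401457892230985), np.float64(3.232310521758434), 25)
A [0.6156 0.1912] 69 (np.float64(8.825728898812711), np.float64(134.28179428428933), 18)
[None, None] 0.5597788577260244
(array([-90.2, 405.3, 113.5]), array([0.1, 0.1, 0.2]))
```

View pics/s4.png

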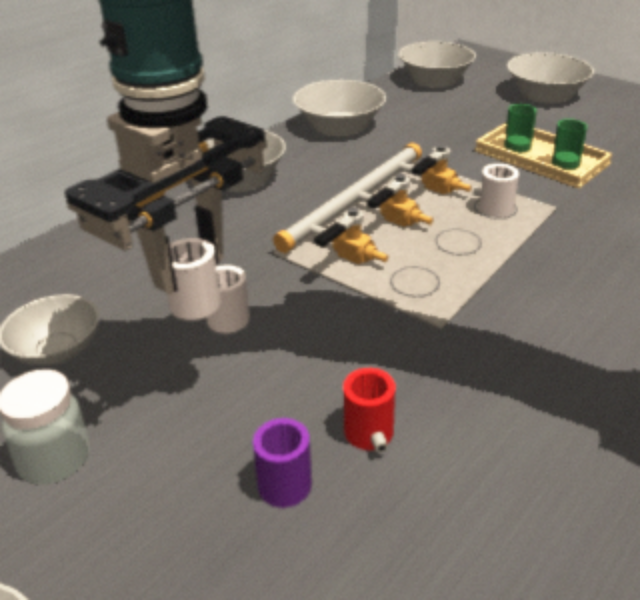

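Call:
{"op": "send_rows", "data": {"targets": [{"x": -0.009,"y": 0.0405,"z": 0,"rx": 0,"ry": 0,"rz": 0},{"x": -0.009,"y": 0.0405,"z": 0,"rx": 0,"ry": 0,"rz": 0},{"x": -0.009,"y": 0.0405,"z": 0,"rx": 0,"ry": 0,"rz": 0},{"x": -0.009,"y": 0.0405,"z": 0,"rx": 0,"ry": 0,"rz": 0},{"x": -0.009,"y": 0.0405,"z": 0,"rx": 0,"ry": 0,"rz": 0},{"x": -0.009,"y": 0.0405,"z": 0,"rx": 0,"ry": 0,"rz": 0},{"x": -0.009,"y": 0.0405,"z": 0,"rx": 0,"ry": 0,"rz": 0},{"x": -0.009,"y": 0.0405,"z": 0,"rx": 0,"ry": 0,"rz": 0},{"x": -0.009,"y": 0.0405,"z": 0,"rx": 0,"ry": 0,"rz": 0},{"x": -0.009,"y": 0.0405,"z": 0,"rx": 0,"ry": 0,"rz": 0}]}}

```text
clock: 48.7
eef_pos: [0.4535, -0.1004, 0.1259]
tool_rot: [-3.142, 0.0, 0.067]
force: [1.7, -0.4, -4.5]
opening: 0.56
grip_force: 35.0
```

Call:
{"op": "send_rows", "data": {"targets": [{"x": 0,"y": 0,"z": 0,"rx": 0,"ry": 0,"rz": 0},{"x": 0,"y": 0,"z": 0,"rx": 0,"ry": 0,"rz": 0},{"x": 0,"y": 0,"z": 0.03,"rx": 0,"ry": 0,"rz": 0},{"x": 0,"y": 0,"z": 0.03,"rx": 0,"ry": 0,"rz": 0},{"x": 0,"y": 0,"z": 0.01,"rx": 0,"ry": 0,"rz": 0},{"x": 0,"y": 0,"z": 0,"rx": 0,"ry": 0,"rz": 0},{"x": 0,"y": 0,"z": 0,"rx": 0,"ry": 0,"rz": 0},{"x": 0,"y": 0,"z": 0,"rx": 0,"ry": 0,"rz": 0},{"x": 0,"y": 0,"z": 0,"rx": 0,"ry": 0,"rz": 0},{"x": 0,"y": 0,"z": 0,"rx": 0,"ry": 0,"rz": 0}]}}

```text
clock: 49.7
eef_pos: [0.4548, -0.0991, 0.0566]
tool_rot: [3.141, -0.001, 0.064]
force: [0.2, -0.0, -5.2]
opening: 0.558
grip_force: 35.0
```

Run:
```python
from look import *
t=o["eef_pos"];b=RS@[0,0]+S0;print(delta(b[0],b[1],.012,3.7),o["opening"])
z0=t[2]-.006
Z=X.copy();Z[:,2]-=z0;w,n=cyl(Z,t[:2],.064,.026);print(w,n,stub(X,t[:2],z0))
```

```text
49.8 [ 0.45453654 -0.09903032  0.056331  ] {1: (75, np.float64(90.7)), 2: (141, np.float64(93.0)), 3: (152, np.float64(93.0))}
bay 1 err mm [-1.3  1.6] 152 stub yaw None
bay 2 err mm [-0.3  1.3] 86 stub yaw None
A [0.6199 0.1987] 86 (np.float64(15.194049577900067), np.float64(101.77876847397606), 33)
(array([-0.5,  0.8, 44.3]), array([ 0., -0., -0.])) 0.5552642732204212
[ 0.45714423 -0.08899046] 160 (np.float64(9.933560857265569), np.float64(5.617883389449962), 15)
```

Call:
{"op": "send_rows", "data": {"targets": [{"x": 0,"y": 0.001,"z": 0.015,"rx": 0,"ry": 0,"rz": 0},{"x": 0,"y": 0,"z": 0.015,"rx": 0,"ry": 0,"rz": 0},{"x": 0,"y": 0,"z": 0.008,"rx": 0,"ry": 0,"rz": 0},{"x": 0,"y": 0,"z": 0.004,"rx": 0,"ry": 0,"rz": 0},{"x": 0,"y": 0,"z": 0.0015,"rx": 0,"ry": 0,"rz": 0},{"x": 0,"y": 0,"z": 0.001,"rx": 0,"ry": 0,"rz": 0},{"x": 0,"y": 0,"z": 0,"rx": 0,"ry": 0,"rz": 0},{"x": 0,"y": 0,"z": 0,"rx": 0,"ry": 0,"rz": 0},{"x": 0,"y": 0,"z": 0,"rx": 0,"ry": 0,"rz": 0},{"x": 0,"y": 0,"z": 0,"rx": 0,"ry": 0,"rz": 0}]}}

```text
clock: 50.8
eef_pos: [0.4546, -0.1, 0.0119]
tool_rot: [3.141, -0.001, 0.064]
force: [-2.1, 0.9, 4.1]
opening: 0.559
grip_force: 35.0
```

Call:
{"op": "send_rows", "data": {"hand": -1, "targets": [{"x": 0,"y": 0,"z": 0,"rx": 0,"ry": 0,"rz": 0},{"x": 0,"y": 0,"z": 0,"rx": 0,"ry": 0,"rz": 0},{"x": 0,"y": 0,"z": 0,"rx": 0,"ry": 0,"rz": 0},{"x": 0,"y": 0,"z": 0,"rx": 0,"ry": 0,"rz": 0},{"x": 0,"y": 0,"z": 0,"rx": 0,"ry": 0,"rz": 0},{"x": 0,"y": 0,"z": -0.01,"rx": 0,"ry": 0,"rz": 0},{"x": 0,"y": 0,"z": -0.03,"rx": 0,"ry": 0,"rz": 0},{"x": 0,"y": 0,"z": -0.03,"rx": 0,"ry": 0,"rz": 0},{"x": 0,"y": 0,"z": -0.03,"rx": 0,"ry": 0,"rz": 0},{"x": 0,"y": 0,"z": -0.02,"rx": 0,"ry": 0,"rz": 0}]}}

```text
clock: 51.8
eef_pos: [0.4552, -0.1001, 0.1342]
tool_rot: [3.141, -0.003, 0.064]
force: [0.1, 0.4, -0.3]
opening: 1.004
grip_force: 0.0
```

Run:
```python
from look import *
m=(X[:,2]>.058)&(X[:,2]<.066)&(X[:,0]>.5)&(X[:,0]<.7)&(X[:,1]>.1)&(X[:,1]<.35)&(B.min(1)>120)
c=(X[m][:,:2].min(0)+X[m][:,:2].max(0))/2;print(m.sum(),c,np.ptp(X[m],axis=0))
w,n=cyl(X,c,.064,.026);print(w,n,mould(X,P,c,0),stub(X,w))
a=P["top"]["image"][150:230,170:240];b=P["side"]["image"][190:270,150:240]
cv2.imwrite("pics/m2.png",np.hstack([cv2.resize(a,(400,450),interpolation=cv2.INTER_CUBIC),cv2.resize(b,(400,450),interpolation=cv2.INTER_CUBIC)]))
print(delta(w[0],w[1],.13,30))
```

```text
51.9 [ 0.45659362 -0.10035203  0.13476811] {1: (60, np.float64(93.8)), 2: (134, np.float64(93.3)), 3: (152, np.float64(92.6))}
bay 1 err mm [-1.8  1.3] 152 stub yaw (np.float64(9.695413765925533), np.float64(2.555794294742529), 15)
bay 2 err mm [-0.6  0.7] 182 stub yaw (np.float64(10.416701209328826), np.float64(3.0513977913529953), 15)
A [0.6182 0.1963] 91 (np.float64(13.289534497886732), np.float64(95.9350536810475), 19)
239 [0.58373306 0.2187432 ] [0.05196532 0.04950082 0.00765187]
[0.58526426 0.21765175] 240 (array([0.5853, 0.2177]), 240, 'marks', [(np.float64(27.8), 0.63)], 'cloud', 26, np.float64(38.41107338208719)) (np.float64(17.228886524509267), np.float64(33.04486156561772), 29)
(array([ 151. , -308.6,    1.9]), array([  0. ,  -0.1, -26.3]))
```

View pics/m2.png

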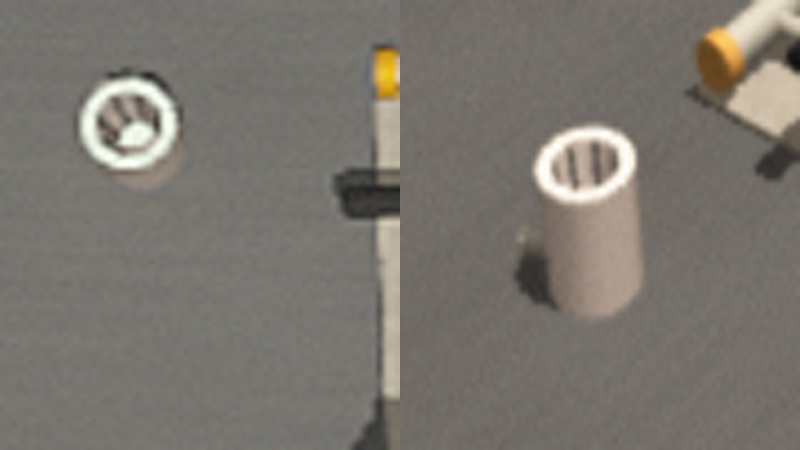

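Call:
{"op": "send_rows", "data": {"targets": [{"x": 0.0216,"y": -0.0441,"z": 0,"rx": 0,"ry": 0,"rz": 0},{"x": 0.0216,"y": -0.0441,"z": 0,"rx": 0,"ry": 0,"rz": 0},{"x": 0.0216,"y": -0.0441,"z": 0,"rx": 0,"ry": 0,"rz": 0},{"x": 0.0216,"y": -0.0441,"z": 0,"rx": 0,"ry": 0,"rz": 0},{"x": 0.0216,"y": -0.0441,"z": 0,"rx": 0,"ry": 0,"rz": 0},{"x": 0.0216,"y": -0.0441,"z": 0,"rx": 0,"ry": 0,"rz": 0},{"x": 0.0216,"y": -0.0441,"z": 0,"rx": 0,"ry": 0,"rz": 0},{"x": 0,"y": 0,"z": 0,"rx": 0,"ry": 0,"rz": -7},{"x": 0,"y": 0,"z": 0,"rx": 0,"ry": 0,"rz": -7},{"x": 0,"y": 0,"z": 0,"rx": 0,"ry": 0,"rz": -7}]}}

```text
clock: 53.0
eef_pos: [0.5841, 0.2182, 0.1292]
tool_rot: [-3.141, 0.004, 0.437]
force: [0.3, -0.4, -0.0]
opening: 1.004
grip_force: 0.0
```

Call:
{"op": "send_rows", "data": {"targets": [{"x": 0,"y": 0,"z": 0,"rx": 0,"ry": 0,"rz": -7.3},{"x": 0,"y": 0,"z": 0,"rx": 0,"ry": 0,"rz": 0},{"x": 0,"y": 0,"z": 0,"rx": 0,"ry": 0,"rz": 0},{"x": 0,"y": 0,"z": 0,"rx": 0,"ry": 0,"rz": 0},{"x": 0,"y": 0,"z": 0,"rx": 0,"ry": 0,"rz": 0},{"x": 0,"y": 0,"z": 0,"rx": 0,"ry": 0,"rz": 0},{"x": 0,"y": 0,"z": 0,"rx": 0,"ry": 0,"rz": 0},{"x": 0,"y": 0,"z": 0,"rx": 0,"ry": 0,"rz": 0},{"x": 0,"y": 0,"z": 0,"rx": 0,"ry": 0,"rz": 0},{"x": 0,"y": 0,"z": 0,"rx": 0,"ry": 0,"rz": 0}]}}

```text
clock: 54.0
eef_pos: [0.5854, 0.2178, 0.1314]
tool_rot: [3.142, -0.0, 0.558]
force: [-0.4, 0.3, -0.4]
opening: 0.998
grip_force: 0.0
```

Run:
```python
from look import *
w,n=cyl(X,np.array([.5853,.2177]),.064,.026);print(w,n,stub(X,w),delta(w[0],w[1],.0055,32))
```

```text
54.1 [0.5854222  0.21782145 0.13137168] {1: (124, np.float64(92.0)), 2: (131, np.float64(93.5)), 3: (160, np.float64(93.4))}
bay 1 err mm [-2.  2.] 188 stub yaw (np.float64(16.840234707983978), np.float64(2.4265556411395983), 28)
bay 2 err mm [-0.5  0.7] 194 stub yaw (np.float64(15.065204551818463), np.float64(4.666348359757154), 26)
A [0.6181 0.1946] 71 (np.float64(7.973239470132959), np.float64(98.32070042763398), 11)
[0.58585112 0.2176523 ] 203 (np.float64(18.06339952099244), np.float64(32.56656653546103), 25) (array([  0.3,   0.4, 125.9]), array([ 0., -0., -0.]))
```

Call:
{"op": "send_rows", "data": {"targets": [{"x": 0,"y": 0,"z": 0.03,"rx": 0,"ry": 0,"rz": 0},{"x": 0,"y": 0,"z": 0.03,"rx": 0,"ry": 0,"rz": 0},{"x": 0,"y": 0,"z": 0.03,"rx": 0,"ry": 0,"rz": 0},{"x": 0,"y": 0,"z": 0.02,"rx": 0,"ry": 0,"rz": 0},{"x": 0,"y": 0,"z": 0.0155,"rx": 0,"ry": 0,"rz": 0},{"x": 0,"y": 0,"z": 0,"rx": 0,"ry": 0,"rz": 0},{"x": 0,"y": 0,"z": 0,"rx": 0,"ry": 0,"rz": 0},{"x": 0,"y": 0,"z": 0,"rx": 0,"ry": 0,"rz": 0},{"x": 0,"y": 0,"z": 0,"rx": 0,"ry": 0,"rz": 0},{"x": 0,"y": 0,"z": 0,"rx": 0,"ry": 0,"rz": 0}]}}

```text
clock: 55.1
eef_pos: [0.586, 0.218, 0.0068]
tool_rot: [3.141, -0.002, 0.558]
force: [-0.2, -0.3, -0.0]
opening: 0.997
grip_force: 0.0
```

Call:
{"op": "send_rows", "data": {"hand": 1, "squeeze": 35, "targets": [{"x": 0,"y": 0,"z": 0,"rx": 0,"ry": 0,"rz": 0},{"x": 0,"y": 0,"z": 0,"rx": 0,"ry": 0,"rz": 0},{"x": 0,"y": 0,"z": 0,"rx": 0,"ry": 0,"rz": 0},{"x": 0,"y": 0,"z": 0,"rx": 0,"ry": 0,"rz": 0},{"x": 0,"y": 0,"z": 0,"rx": 0,"ry": 0,"rz": 0},{"x": 0,"y": 0,"z": 0,"rx": 0,"ry": 0,"rz": 0},{"x": 0,"y": 0,"z": 0,"rx": 0,"ry": 0,"rz": 0},{"x": 0,"y": 0,"z": 0,"rx": 0,"ry": 0,"rz": 0},{"x": 0,"y": 0,"z": 0,"rx": 0,"ry": 0,"rz": 0},{"x": 0,"y": 0,"z": 0,"rx": 0,"ry": 0,"rz": 0}]}}

```text
clock: 56.1
eef_pos: [0.5856, 0.2175, 0.0059]
tool_rot: [3.141, -0.0, 0.558]
force: [1.0, -1.0, 0.7]
opening: 0.555
grip_force: 35.0
```

Call:
{"op": "send_rows", "data": {"targets": [{"x": 0,"y": 0,"z": -0.02,"rx": 0,"ry": 0,"rz": 0},{"x": 0,"y": 0,"z": -0.03,"rx": 0,"ry": 0,"rz": 0},{"x": 0,"y": 0,"z": -0.03,"rx": 0,"ry": 0,"rz": 0},{"x": 0,"y": 0,"z": -0.04,"rx": 0,"ry": 0,"rz": 0},{"x": 0,"y": 0,"z": 0,"rx": 0,"ry": 0,"rz": 7},{"x": 0,"y": 0,"z": 0,"rx": 0,"ry": 0,"rz": 7},{"x": 0,"y": 0,"z": 0,"rx": 0,"ry": 0,"rz": 7},{"x": 0,"y": 0,"z": 0,"rx": 0,"ry": 0,"rz": 7.3},{"x": 0,"y": 0,"z": 0,"rx": 0,"ry": 0,"rz": 0},{"x": 0,"y": 0,"z": 0,"rx": 0,"ry": 0,"rz": 0}]}}

```text
clock: 57.1
eef_pos: [0.5847, 0.2181, 0.1253]
tool_rot: [3.141, 0.001, 0.068]
force: [0.2, -0.4, -2.8]
opening: 0.559
grip_force: 35.0
```

Run:
```python
from look import *
t=o["eef_pos"];b=RS@[0,.115]+S0;print(delta(b[0],b[1],.012,3.7),o["opening"])
```

```text
57.2 [0.58501396 0.21797093 0.12546155] {1: (123, np.float64(92.3)), 2: (128, np.float64(92.6)), 3: (161, np.float64(93.2))}
bay 1 err mm [-2.4  1.9] 182 stub yaw (np.float64(15.973672278889886), np.float64(1.6477683577264624), 25)
bay 2 err mm [-0.7  0.9] 188 stub yaw (np.float64(16.17298213728518), np.float64(3.257779658316615), 27)
(array([-151.4,  193.5,  113.6]), array([-0. ,  0. ,  0.1])) 0.5555738359859905
```

Call:
{"op": "send_rows", "data": {"targets": [{"x": -0.03,"y": 0.0387,"z": 0,"rx": 0,"ry": 0,"rz": 0},{"x": -0.03,"y": 0.0387,"z": 0,"rx": 0,"ry": 0,"rz": 0},{"x": -0.03,"y": 0.0387,"z": 0,"rx": 0,"ry": 0,"rz": 0},{"x": -0.03,"y": 0.0387,"z": 0,"rx": 0,"ry": 0,"rz": 0},{"x": -0.0314,"y": 0.0387,"z": 0,"rx": 0,"ry": 0,"rz": 0},{"x": 0,"y": 0,"z": 0,"rx": 0,"ry": 0,"rz": 0},{"x": 0,"y": 0,"z": 0.03,"rx": 0,"ry": 0,"rz": 0},{"x": 0,"y": 0,"z": 0.03,"rx": 0,"ry": 0,"rz": 0},{"x": 0,"y": 0,"z": 0.01,"rx": 0,"ry": 0,"rz": 0},{"x": 0,"y": 0,"z": 0,"rx": 0,"ry": 0,"rz": 0}]}}

```text
clock: 58.2
eef_pos: [0.4458, 0.0153, 0.0549]
tool_rot: [-3.141, 0.003, 0.065]
force: [0.9, 0.3, -3.5]
opening: 0.554
grip_force: 35.0
```

Run:
```python
from look import *
t=o["eef_pos"];b=RS@[0,.115]+S0;print(delta(b[0],b[1],.012,3.7),o["opening"])
for z0 in(t[2]-.006,t[2]-.009,t[2]-.003):print(stub(X,t[:2],z0))
b=P["side"]["image"][160:240,220:320];cv2.imwrite("pics/m3.png",cv2.resize(b,(700,560),interpolation=cv2.INTER_CUBIC))
```

```text
58.3 [0.44763282 0.0154486  0.05657094] {1: (62, np.float64(90.4)), 2: (54, np.float64(93.0)), 3: (138, np.float64(92.4))}
bay 1 err mm [-2.1  1.4] 185 stub yaw (np.float64(17.295982749045812), np.float64(3.902533083641706), 27)
bay 2 err mm [-0.7  0.9] 183 stub yaw (np.float64(4.744199637260413), np.float64(370.45310540564947), 10)
bay 3 err mm [0.3 0.9] 94 stub yaw None
(array([-1. ,  0.5, 44.6]), array([-0. , -0.1,  0. ])) 0.5554338598702144
(np.float64(9.346834150982914), np.float64(6.828821458647244), 13)
(np.float64(5.037892092610483), np.float64(23.520289296144572), 12)
(np.float64(5.185438700292841), np.float64(6.3734760155874355), 13)
```

View pics/m3.png

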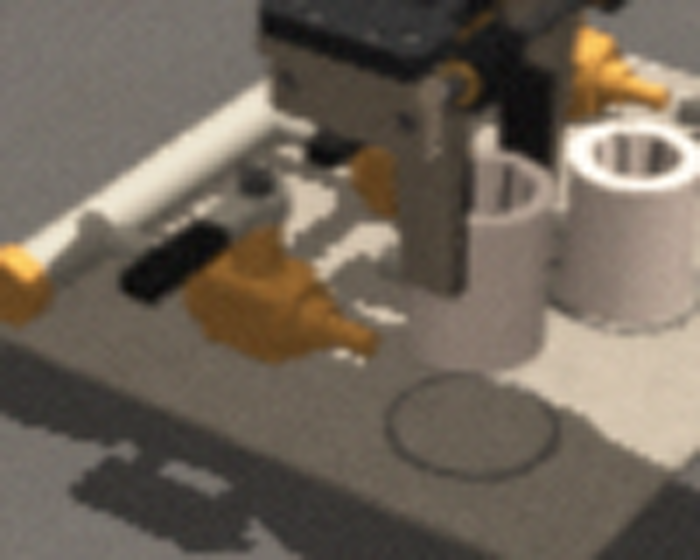

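The mould hangs above bay 3 (ring at about (475,425) in the crop) and its stub points at the nozzle. Now lower and release it.

Call:
{"op": "send_rows", "data": {"targets": [{"x": -0.001,"y": 0.0005,"z": 0.015,"rx": 0,"ry": 0,"rz": 0},{"x": 0,"y": 0,"z": 0.015,"rx": 0,"ry": 0,"rz": 0},{"x": 0,"y": 0,"z": 0.008,"rx": 0,"ry": 0,"rz": 0},{"x": 0,"y": 0,"z": 0.004,"rx": 0,"ry": 0,"rz": 0},{"x": 0,"y": 0,"z": 0.0015,"rx": 0,"ry": 0,"rz": 0},{"x": 0,"y": 0,"z": 0.001,"rx": 0,"ry": 0,"rz": 0},{"x": 0,"y": 0,"z": 0,"rx": 0,"ry": 0,"rz": 0},{"x": 0,"y": 0,"z": 0,"rx": 0,"ry": 0,"rz": 0},{"x": 0,"y": 0,"z": 0,"rx": 0,"ry": 0,"rz": 0},{"x": 0,"y": 0,"z": 0,"rx": 0,"ry": 0,"rz": 0}]}}

```text
clock: 59.3
eef_pos: [0.4463, 0.0145, 0.0118]
tool_rot: [3.142, -0.001, 0.064]
force: [-0.0, -0.3, 1.1]
opening: 0.557
grip_force: 35.0
```

Call:
{"op": "send_rows", "data": {"hand": -1, "targets": [{"x": 0,"y": 0,"z": 0,"rx": 0,"ry": 0,"rz": 0},{"x": 0,"y": 0,"z": 0,"rx": 0,"ry": 0,"rz": 0},{"x": 0,"y": 0,"z": 0,"rx": 0,"ry": 0,"rz": 0},{"x": 0,"y": 0,"z": 0,"rx": 0,"ry": 0,"rz": 0},{"x": 0,"y": 0,"z": 0,"rx": 0,"ry": 0,"rz": 0},{"x": 0,"y": 0,"z": -0.01,"rx": 0,"ry": 0,"rz": 0},{"x": 0,"y": 0,"z": -0.03,"rx": 0,"ry": 0,"rz": 0},{"x": 0,"y": 0,"z": -0.03,"rx": 0,"ry": 0,"rz": 0},{"x": 0,"y": 0,"z": -0.03,"rx": 0,"ry": 0,"rz": 0},{"x": 0,"y": 0,"z": -0.02,"rx": 0,"ry": 0,"rz": 0}]}}

```text
clock: 60.3
eef_pos: [0.4466, 0.0146, 0.1341]
tool_rot: [3.141, -0.003, 0.064]
force: [-0.5, 1.1, -0.2]
opening: 1.004
grip_force: 0.0
```

Call:
{"op": "send_rows", "data": {"hand": 1, "targets": [{"x": 0.037,"y": -0.025,"z": 0,"rx": 0,"ry": 0,"rz": 0},{"x": 0.037,"y": -0.025,"z": 0,"rx": 0,"ry": 0,"rz": 0},{"x": 0,"y": 0,"z": 0,"rx": 0,"ry": 0,"rz": 0},{"x": 0,"y": 0,"z": 0,"rx": 0,"ry": 0,"rz": 0},{"x": 0,"y": 0,"z": 0,"rx": 0,"ry": 0,"rz": 0},{"x": 0,"y": 0,"z": 0,"rx": 0,"ry": 0,"rz": 0},{"x": 0,"y": 0,"z": 0,"rx": 0,"ry": 0,"rz": 0},{"x": 0,"y": 0,"z": 0,"rx": 0,"ry": 0,"rz": 0},{"x": 0,"y": 0,"z": 0,"rx": 0,"ry": 0,"rz": 0},{"x": 0,"y": 0,"z": 0,"rx": 0,"ry": 0,"rz": 0}]}}

```text
clock: 61.3
eef_pos: [0.5163, 0.069, 0.1314]
tool_rot: [3.141, -0.0, 0.064]
force: [-0.5, -0.7, 0.4]
opening: 0.154
grip_force: 0.0
```

Run:
```python
from look import *
print("rel piv3",sf(o["eef_pos"])-[.1,.115],o["opening"])
for c0 in((.5386,-.416),(.4437,-.4138)):print(cyl(X,np.array(c0),.078,.024))
b=P["side"]["image"][130:260,210:390];cv2.imwrite("pics/m4.png",cv2.resize(b,None,fx=4,fy=4,interpolation=cv2.INTER_CUBIC))
```

```text
61.4 [0.51640445 0.06904625 0.13137693] {1: (121, np.float64(91.5)), 2: (104, np.float64(94.0)), 3: (93, np.float64(93.6))}
bay 1 err mm [-2.2  1.8] 179 stub yaw (np.float64(14.296406797619865), np.float64(3.996918232119348), 25)
bay 2 err mm [-0.6  1. ] 188 stub yaw (np.float64(14.045992308617837), np.float64(4.594294685378497), 27)
bay 3 err mm [-0.3  0.4] 183 stub yaw (np.float64(11.63313204310893), np.float64(3.886637860587215), 18)
rel piv3 [-0.02692292  0.04957345] 0.06418263192924983
(array([ 0.53748305, -0.41501414]), np.int64(315))
(array([ 0.44522379, -0.41115108]), np.int64(308))
```

View pics/m4.png

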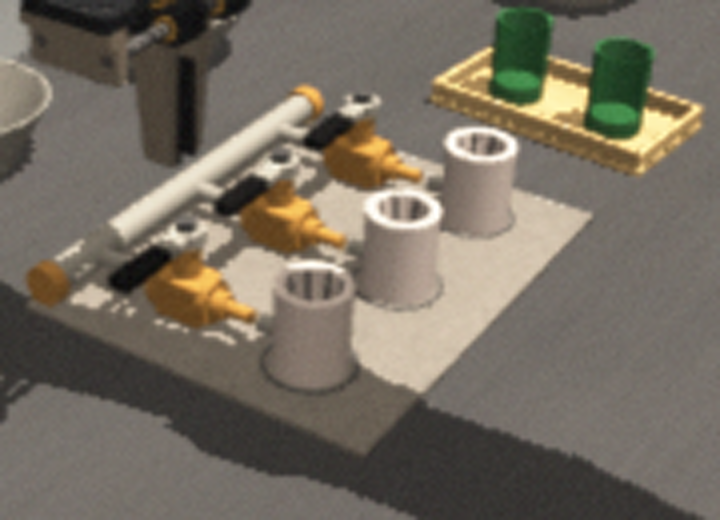

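Call:
{"op": "send_rows", "data": {"targets": [{"x": 0,"y": 0,"z": 0.034,"rx": 0,"ry": 0,"rz": 0},{"x": 0,"y": 0,"z": 0.034,"rx": 0,"ry": 0,"rz": 0},{"x": 0,"y": 0,"z": 0.034,"rx": 0,"ry": 0,"rz": 0},{"x": 0,"y": 0,"z": 0,"rx": 0,"ry": 0,"rz": 0},{"x": 0.011,"y": 0,"z": 0,"rx": 0,"ry": 0,"rz": 0},{"x": 0.011,"y": 0,"z": 0,"rx": 0,"ry": 0,"rz": 0},{"x": 0.012,"y": 0.001,"z": 0,"rx": 0,"ry": 0,"rz": 0},{"x": 0.013,"y": 0.001,"z": 0,"rx": 0,"ry": 0,"rz": 0},{"x": 0.009,"y": 0.004,"z": 0,"rx": 0,"ry": 0,"rz": 0},{"x": 0.009,"y": 0.004,"z": 0,"rx": 0,"ry": 0,"rz": 0}]}}

```text
clock: 62.4
eef_pos: [0.5815, 0.0646, 0.0308]
tool_rot: [-3.14, 0.002, 0.065]
force: [-6.0, 2.6, 0.5]
opening: 0.005
grip_force: 2.5
```

Call:
{"op": "send_rows", "data": {"targets": [{"x": 0.003,"y": 0.005,"z": 0,"rx": 0,"ry": 0,"rz": 0},{"x": 0.003,"y": 0.005,"z": 0,"rx": 0,"ry": 0,"rz": 0},{"x": 0,"y": 0.004,"z": 0,"rx": 0,"ry": 0,"rz": 0},{"x": 0,"y": 0.003,"z": 0,"rx": 0,"ry": 0,"rz": 0},{"x": 0,"y": 0.001,"z": 0,"rx": 0,"ry": 0,"rz": 0},{"x": 0,"y": 0.001,"z": 0,"rx": 0,"ry": 0,"rz": 0},{"x": 0,"y": 0,"z": 0,"rx": 0,"ry": 0,"rz": 0},{"x": 0,"y": 0,"z": 0,"rx": 0,"ry": 0,"rz": 0},{"x": 0,"y": 0,"z": 0,"rx": 0,"ry": 0,"rz": 0},{"x": 0,"y": 0,"z": 0,"rx": 0,"ry": 0,"rz": 0}]}}

```text
clock: 63.4
eef_pos: [0.5919, 0.0464, 0.0311]
tool_rot: [-3.14, -0.006, 0.065]
force: [1.0, 4.7, -1.6]
opening: 0.006
grip_force: 2.3
```

Run:
```python
from h import *
o=env.get_obs();print("rel piv3",sf(o["eef_pos"])-[.1,.115],o["force"].round(1),o["eef_pos"])
```

```text
rel piv3 [0.0469774  0.02205629] [ 1.   4.7 -1.6] [0.59192648 0.04635541 0.03110463]
```

Call:
{"op": "send_rows", "data": {"targets": [{"x": 0,"y": 0.001,"z": 0,"rx": 0,"ry": 0,"rz": 0},{"x": 0,"y": 0.001,"z": 0,"rx": 0,"ry": 0,"rz": 0},{"x": 0,"y": 0.001,"z": 0,"rx": 0,"ry": 0,"rz": 0},{"x": 0,"y": 0.001,"z": 0,"rx": 0,"ry": 0,"rz": 0},{"x": 0,"y": 0,"z": 0,"rx": 0,"ry": 0,"rz": 0},{"x": 0,"y": 0,"z": 0,"rx": 0,"ry": 0,"rz": 0},{"x": 0,"y": 0,"z": 0,"rx": 0,"ry": 0,"rz": 0},{"x": 0,"y": 0,"z": 0,"rx": 0,"ry": 0,"rz": 0},{"x": 0,"y": 0,"z": 0,"rx": 0,"ry": 0,"rz": 0},{"x": 0,"y": 0,"z": 0,"rx": 0,"ry": 0,"rz": 0}]}}

```text
clock: 64.4
eef_pos: [0.5923, 0.0445, 0.0312]
tool_rot: [-3.138, -0.007, 0.066]
force: [1.7, 8.5, -2.9]
opening: 0.007
grip_force: 4.1
```

Call:
{"op": "send_rows", "data": {"targets": [{"x": 0,"y": 0.001,"z": 0,"rx": 0,"ry": 0,"rz": 0},{"x": 0,"y": 0.001,"z": 0,"rx": 0,"ry": 0,"rz": 0},{"x": 0,"y": 0.001,"z": 0,"rx": 0,"ry": 0,"rz": 0},{"x": 0,"y": 0,"z": 0,"rx": 0,"ry": 0,"rz": 0},{"x": 0,"y": 0,"z": 0,"rx": 0,"ry": 0,"rz": 0},{"x": 0,"y": 0,"z": 0,"rx": 0,"ry": 0,"rz": 0},{"x": 0,"y": 0,"z": 0,"rx": 0,"ry": 0,"rz": 0},{"x": 0,"y": 0,"z": 0,"rx": 0,"ry": 0,"rz": 0},{"x": 0,"y": 0,"z": 0,"rx": 0,"ry": 0,"rz": 0},{"x": 0,"y": 0,"z": 0,"rx": 0,"ry": 0,"rz": 0}]}}

```text
clock: 65.4
eef_pos: [0.5924, 0.0444, 0.0312]
tool_rot: [-3.135, -0.007, 0.068]
force: [2.4, 13.4, -2.5]
opening: 0.003
grip_force: 6.6
```

Call:
{"op": "send_rows", "data": {"targets": [{"x": 0,"y": -0.01,"z": 0,"rx": 0,"ry": 0,"rz": 0},{"x": 0,"y": 0,"z": -0.03,"rx": 0,"ry": 0,"rz": 0},{"x": 0,"y": 0,"z": -0.03,"rx": 0,"ry": 0,"rz": 0},{"x": -0.025,"y": 0.029,"z": 0,"rx": 0,"ry": 0,"rz": 0},{"x": -0.025,"y": 0.029,"z": 0,"rx": 0,"ry": 0,"rz": 0},{"x": -0.024,"y": 0.03,"z": 0,"rx": 0,"ry": 0,"rz": 0},{"x": 0,"y": 0,"z": 0,"rx": 0,"ry": 0,"rz": 0},{"x": 0,"y": 0,"z": 0,"rx": 0,"ry": 0,"rz": 0},{"x": 0,"y": 0,"z": 0.03,"rx": 0,"ry": 0,"rz": 0},{"x": 0,"y": 0,"z": 0.03,"rx": 0,"ry": 0,"rz": 0}]}}

```text
clock: 66.4
eef_pos: [0.5236, -0.0442, 0.0302]
tool_rot: [3.141, -0.005, 0.065]
force: [-0.4, -1.2, 0.1]
opening: 0.01
grip_force: 0.0
```

Run:
```python
from h import *
o=env.get_obs();print("rel piv2",sf(o["eef_pos"])-[.1,0],o["eef_pos"],o["tool_rot"])
P,X,B=shots();print(levers(X,B))
```

```text
rel piv2 [-0.02703899  0.05114716] [ 0.52360829 -0.04415111  0.03022477] [ 3.14092368 -0.0051523   0.06547911]
{1: (90, np.float64(93.0)), 2: (105, np.float64(97.0)), 3: (129, np.float64(3.4))}
```

Call:
{"op": "send_rows", "data": {"targets": [{"x": 0.011,"y": 0,"z": 0,"rx": 0,"ry": 0,"rz": 0},{"x": 0.011,"y": 0,"z": 0,"rx": 0,"ry": 0,"rz": 0},{"x": 0.012,"y": 0.001,"z": 0,"rx": 0,"ry": 0,"rz": 0},{"x": 0.013,"y": 0.001,"z": 0,"rx": 0,"ry": 0,"rz": 0},{"x": 0.009,"y": 0.004,"z": 0,"rx": 0,"ry": 0,"rz": 0},{"x": 0.009,"y": 0.004,"z": 0,"rx": 0,"ry": 0,"rz": 0},{"x": 0.003,"y": 0.005,"z": 0,"rx": 0,"ry": 0,"rz": 0},{"x": 0.003,"y": 0.005,"z": 0,"rx": 0,"ry": 0,"rz": 0},{"x": 0,"y": 0.004,"z": 0,"rx": 0,"ry": 0,"rz": 0},{"x": 0,"y": 0.003,"z": 0,"rx": 0,"ry": 0,"rz": 0}]}}

```text
clock: 67.5
eef_pos: [0.5954, -0.0648, 0.0306]
tool_rot: [-3.139, -0.003, 0.066]
force: [0.8, 5.8, -3.0]
opening: 0.007
grip_force: 2.6
```

Call:
{"op": "send_rows", "data": {"targets": [{"x": 0,"y": 0.002,"z": 0,"rx": 0,"ry": 0,"rz": 0},{"x": 0,"y": 0.002,"z": 0,"rx": 0,"ry": 0,"rz": 0},{"x": 0,"y": 0.002,"z": 0,"rx": 0,"ry": 0,"rz": 0},{"x": 0,"y": 0.001,"z": 0,"rx": 0,"ry": 0,"rz": 0},{"x": 0,"y": 0.001,"z": 0,"rx": 0,"ry": 0,"rz": 0},{"x": 0,"y": 0.001,"z": 0,"rx": 0,"ry": 0,"rz": 0},{"x": 0,"y": 0,"z": 0,"rx": 0,"ry": 0,"rz": 0},{"x": 0,"y": 0,"z": 0,"rx": 0,"ry": 0,"rz": 0},{"x": 0,"y": 0,"z": 0,"rx": 0,"ry": 0,"rz": 0},{"x": 0,"y": 0,"z": 0,"rx": 0,"ry": 0,"rz": 0}]}}

```text
clock: 68.5
eef_pos: [0.5968, -0.0704, 0.0309]
tool_rot: [-3.136, -0.005, 0.068]
force: [0.8, 10.8, -2.7]
opening: 0.005
grip_force: 5.1
```

Run:
```python
from h import *
o=env.get_obs();print("rel piv2",sf(o["eef_pos"])-[.1,0],o["force"].round(1))
```

```text
rel piv2 [0.04432696 0.02018263] [ 0.8 10.8 -2.7]
```

Call:
{"op": "send_rows", "data": {"targets": [{"x": 0,"y": -0.01,"z": 0,"rx": 0,"ry": 0,"rz": 0},{"x": 0,"y": 0,"z": -0.03,"rx": 0,"ry": 0,"rz": 0},{"x": 0,"y": 0,"z": -0.03,"rx": 0,"ry": 0,"rz": 0},{"x": -0.024,"y": 0.029,"z": 0,"rx": 0,"ry": 0,"rz": 0},{"x": -0.024,"y": 0.029,"z": 0,"rx": 0,"ry": 0,"rz": 0},{"x": -0.023,"y": 0.03,"z": 0,"rx": 0,"ry": 0,"rz": 0},{"x": 0,"y": 0,"z": 0,"rx": 0,"ry": 0,"rz": 0},{"x": 0,"y": 0,"z": 0,"rx": 0,"ry": 0,"rz": 0},{"x": 0,"y": 0,"z": 0.03,"rx": 0,"ry": 0,"rz": 0},{"x": 0,"y": 0,"z": 0.03,"rx": 0,"ry": 0,"rz": 0}]}}

```text
clock: 69.5
eef_pos: [0.5312, -0.1577, 0.0304]
tool_rot: [3.14, -0.005, 0.066]
force: [0.2, -0.3, 0.3]
opening: 0.003
grip_force: 0.0
```

Call:
{"op": "send_rows", "data": {"targets": [{"x": 0.011,"y": 0,"z": 0,"rx": 0,"ry": 0,"rz": 0},{"x": 0.011,"y": 0,"z": 0,"rx": 0,"ry": 0,"rz": 0},{"x": 0.012,"y": 0.001,"z": 0,"rx": 0,"ry": 0,"rz": 0},{"x": 0.013,"y": 0.001,"z": 0,"rx": 0,"ry": 0,"rz": 0},{"x": 0.009,"y": 0.004,"z": 0,"rx": 0,"ry": 0,"rz": 0},{"x": 0.009,"y": 0.004,"z": 0,"rx": 0,"ry": 0,"rz": 0},{"x": 0.003,"y": 0.005,"z": 0,"rx": 0,"ry": 0,"rz": 0},{"x": 0.003,"y": 0.005,"z": 0,"rx": 0,"ry": 0,"rz": 0},{"x": 0,"y": 0.004,"z": 0,"rx": 0,"ry": 0,"rz": 0},{"x": 0,"y": 0.003,"z": 0,"rx": 0,"ry": 0,"rz": 0}]}}

```text
clock: 70.5
eef_pos: [0.6034, -0.1782, 0.0307]
tool_rot: [-3.14, -0.004, 0.067]
force: [1.3, 5.3, -2.0]
opening: 0.006
grip_force: 2.6
```

Call:
{"op": "send_rows", "data": {"targets": [{"x": 0,"y": 0.002,"z": 0,"rx": 0,"ry": 0,"rz": 0},{"x": 0,"y": 0.002,"z": 0,"rx": 0,"ry": 0,"rz": 0},{"x": 0,"y": 0.002,"z": 0,"rx": 0,"ry": 0,"rz": 0},{"x": 0,"y": 0.001,"z": 0,"rx": 0,"ry": 0,"rz": 0},{"x": 0,"y": 0.001,"z": 0,"rx": 0,"ry": 0,"rz": 0},{"x": 0,"y": 0.001,"z": 0,"rx": 0,"ry": 0,"rz": 0},{"x": 0,"y": 0,"z": 0,"rx": 0,"ry": 0,"rz": 0},{"x": 0,"y": 0,"z": 0,"rx": 0,"ry": 0,"rz": 0},{"x": 0,"y": 0,"z": 0,"rx": 0,"ry": 0,"rz": 0},{"x": 0,"y": 0,"z": 0,"rx": 0,"ry": 0,"rz": 0}]}}

```text
clock: 71.5
eef_pos: [0.6051, -0.1852, 0.0311]
tool_rot: [-3.138, -0.006, 0.068]
force: [2.2, 8.1, -2.2]
opening: 0.001
grip_force: 3.9
```

Run:
```python
from h import *
o=env.get_obs();print("rel piv1",sf(o["eef_pos"])-[.1,-.115],o["force"].round(1))
```

```text
rel piv1 [0.04515003 0.02017012] [ 2.2  8.1 -2.2]
```

Push 3 mm more to be sure, then back off, lift clear and check.

Call:
{"op": "send_rows", "data": {"targets": [{"x": 0,"y": 0.001,"z": 0,"rx": 0,"ry": 0,"rz": 0},{"x": 0,"y": 0.001,"z": 0,"rx": 0,"ry": 0,"rz": 0},{"x": 0,"y": 0.001,"z": 0,"rx": 0,"ry": 0,"rz": 0},{"x": 0,"y": 0,"z": 0,"rx": 0,"ry": 0,"rz": 0},{"x": 0,"y": 0,"z": 0,"rx": 0,"ry": 0,"rz": 0},{"x": 0,"y": 0,"z": 0,"rx": 0,"ry": 0,"rz": 0},{"x": 0,"y": 0,"z": 0,"rx": 0,"ry": 0,"rz": 0},{"x": 0,"y": 0,"z": 0,"rx": 0,"ry": 0,"rz": 0},{"x": 0,"y": 0,"z": 0,"rx": 0,"ry": 0,"rz": 0},{"x": 0,"y": 0,"z": 0,"rx": 0,"ry": 0,"rz": 0}]}}

```text
clock: 72.5
eef_pos: [0.605, -0.1852, 0.0311]
tool_rot: [-3.135, -0.005, 0.069]
force: [0.9, 13.0, 0.7]
opening: 0.01
grip_force: 6.4
```

Call:
{"op": "send_rows", "data": {"targets": [{"x": 0,"y": -0.012,"z": 0,"rx": 0,"ry": 0,"rz": 0},{"x": 0,"y": 0,"z": 0,"rx": 0,"ry": 0,"rz": 0},{"x": 0,"y": 0,"z": -0.03,"rx": 0,"ry": 0,"rz": 0},{"x": 0,"y": 0,"z": -0.04,"rx": 0,"ry": 0,"rz": 0},{"x": 0,"y": 0,"z": -0.04,"rx": 0,"ry": 0,"rz": 0},{"x": 0,"y": 0,"z": -0.04,"rx": 0,"ry": 0,"rz": 0},{"x": 0,"y": 0,"z": -0.03,"rx": 0,"ry": 0,"rz": 0},{"x": -0.02,"y": 0,"z": 0,"rx": 0,"ry": 0,"rz": 0},{"x": 0,"y": 0,"z": 0,"rx": 0,"ry": 0,"rz": 0},{"x": 0,"y": 0,"z": 0,"rx": 0,"ry": 0,"rz": 0}]}}

```text
clock: 73.5
eef_pos: [0.581, -0.1833, 0.21]
tool_rot: [3.14, -0.001, 0.063]
force: [0.4, -0.0, -0.5]
opening: 0.005
grip_force: 0.0
```

Run:
```python
from look import *
for c0 in((.5386,-.416),(.4437,-.4138)):print(cyl(X,np.array(c0),.078,.024))
b=P["side"]["image"][130:260,210:390];cv2.imwrite("pics/m5.png",cv2.resize(b,None,fx=4,fy=4,interpolation=cv2.INTER_CUBIC))
```

```text
73.6 [ 0.58108053 -0.18258804  0.20899852] {1: (74, np.float64(5.9)), 2: (125, np.float64(4.4)), 3: (125, np.float64(3.4))}
bay 1 err mm [-2.   1.6] 176 stub yaw (np.float64(10.5223698448274), np.float64(3.4297637703326256), 25)
bay 2 err mm [-0.5  0.8] 193 stub yaw (np.float64(13.066525496586559), np.float64(3.3645036077786936), 25)
bay 3 err mm [-0.3  0.3] 196 stub yaw (np.float64(18.081353310765763), np.float64(4.937125279172476), 28)
(array([ 0.53752777, -0.4147981 ]), np.int64(302))
(array([ 0.44502012, -0.41107782]), np.int64(315))
```

View pics/m5.png

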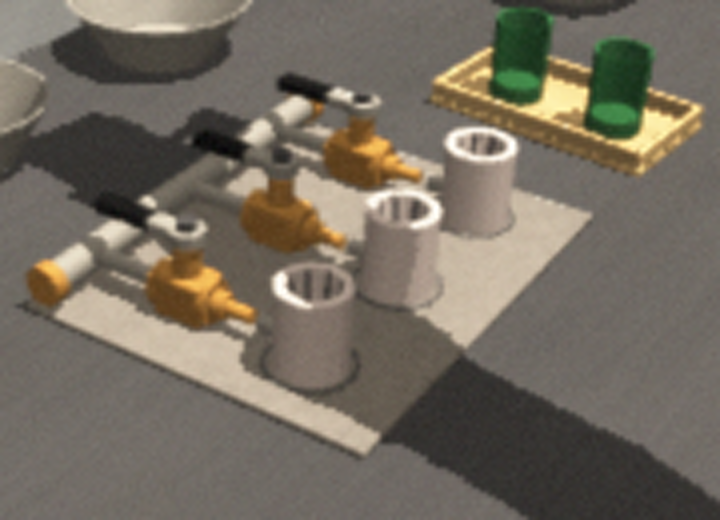

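```bash
python3 -c "
from plant import env
print(env.hand_in())"
```

```text
the job is handed in; nothing more can be done
None
```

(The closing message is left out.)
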